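# Pour a batch of pulleys into the swing dish

### The arm

A 6-joint arm with a two-finger parallel gripper is mounted at the origin on the work surface. World frame = base frame: x ahead of the robot, y to its left, z up, the work surface at z = 0. Lengths are in m, angles in degrees, forces in N, time in s.
With the tool pointing down it reaches from about 0.325 to 0.9 m from the base axis. Payload 6.1 kg.
Tool frame: the origin (TCP) lies midway between the tips of the shut fingers; the grasp point (between the pads) lies behind it (manip.tcp_to_grasp is the z of the grasp point in the tool frame, in m); z points along the fingers, y is the line along which they close (so a half turn about z gives the same grasp; the last joint's range is limited). The gripper opens to 87 mm and grips with 3 to 60 N. Pads are 19 mm wide; open, the fingers measure 117 mm over their backs; the gripper's body (75 mm by 190 mm) begins 51 mm behind the grasp point.
Start: joints at [57.29, 12.628, 87.462, -0, 79.91, -7.225], TCP at [0.269, 0.564, 0.223] pointing down, gripper open.
Joint ranges: [-170.65, 170.65], [-52.31, 119.04], [5.05, 147.46], [-71.25, 251.25], [11.57, 151.72], [-153.62, 153.62]. Speed limits (degrees/s): [147.25, 147.25, 172.46, 180, 180, 180].

### API

Orientations are given as [roll, pitch, yaw] about the fixed x, y, z axes, in that order (R = Rz(yaw) Ry(pitch) Rx(roll)).
In Python, from plant import manip gives the robot as it stands. The module is installed in compiled form; this text tells all that it offers.
- The arm moves only by the tool apply_moves, never from a script. Its arguments are lists of equal length, an entry for each row: "offset": the shift along the tool's x, y, z in cm, a list of three; "spin": the turn about the tool's z in rad. A call has 1 to 20 rows; each row is the pose to reach, as a shift and turn from the pose commanded when the call began, along the tool's axes at that moment; what a row does not reach only later rows make up. A row lasts 1/8 s, in which the tool goes at most 62.5 mm and 10.7 degrees, less where a joint would pass 70% of its speed; a pose out of reach is approached as far as the arm can. A call with a gripper value outside its range is refused whole. "grip" is the opening, from -1 (shut) to 1 (fully open), set as the call begins (left out, the last holds). The fingers move at their own pace and stop on an object; the grip force is fixed at half the most. Time passes only in rows, so rows that repeat a pose let the fingers close. It gives the time, the measured TCP pose, the force, the opening and the grip force at its end, in the units of the state.
- manip.get_state(): the state, without advancing time (a new reading comes with each control period).
- manip.camera(name): name is "scene" or "top"; returns a dict with "color" (480x640x3 uint8, red, green, blue), "K" (3x3 intrinsics, pixels), "D" ([k1, k2, p1, p2, k3] as OpenCV has them; the pictures are not rectified), "R" (3x3) and "t" (3): a world point X has camera coordinates R X + t. Camera axes: x right, y down, z forward; pixel columns grow to the right and rows downward; lengths in m; the calibration is good to about 2 mm. A picture is of the moment at which its call begins. There is no depth.
- manip.close_job(): hands the job in; it is judged then, once.
Trained networks look in the newest picture that a camera, given by its name, has taken for a name from the list of things; names that differ only in an ending like _2 or _b are one class to them, and where a whole thing is asked for, a point or a joint stands for the part that bears it (a point fixed in the world has none). Each returns a list of dicts, best first, with "conf" (0 to 1); they miss things now and then, are a little off and sometimes report something else, mostly with a low value. They report only what shows in the picture. A call takes as long as a camera call.
- manip.recognise(camera, thing): "centre" ([x, y, z] in m, in world coordinates, good to about 4 mm: the middle of the surface that is visible of it).
- manip.outline_of(camera, thing): "pixels" (480x640 bool, what is visible of it).
- manip.mark_of(camera, thing): "centre" ([x, y, z] in m, in world coordinates, good to about 4 mm: a listed point, or the origin of a listed thing).
The state is a dict: "time": time; "joint_positions": joint angles; "qd": joint speeds; "joint_torque": joint torques, N m; "position": TCP position; "orientation": TCP orientation; "force": force on the tool from outside, world axes, zero at the start; "ft_torque": the same for the moment, N m; "gripper_width": finger opening in m; "grip_force": force on a finger pad.
Only numpy, scipy, OpenCV 4.12 (cv2) and the standard library are available. Lean on these libraries where they do the work, as an engineer would, in place of code of your own. Each camera call takes 0.05 s, during which the arm holds its last target. There are 200 camera calls.

### The job

Push the orange post to swing the dish's plate round its pivot pin until its arm lies centred between the two yellow lines, then turn the red cam lock until the white tip of its handle is at the white index line. Then empty every scoop that holds pulleys into the green dish, bringing the spout down close over the dish before you tip it so that no pulley bounces out, never touching those pulleys with the fingers. Leave every scoop standing upright on the black mat, and do not disturb the motor can, the encoder wheel and the big pulley lying about.

Things in the scene. Friction and masses are not known exactly. Their poses are not given: they have to be found in the camera images.
- push_post (a point): centre of the top of the orange upright push post (18 mm diameter, standing 45 mm above the plate, top 63 mm above the table) on the outer side of the swing plate, beside the dish. Pushing the post sideways swings the plate about its pivot
- swing_plate (a joint): heading (rad) of the flat aluminium plate (8 mm thick, top at z = 18 mm, arm 40 mm wide) that carries the dish round the station's pin. 0 = arm centred between the yellow lines, along the station's -x; grows clockwise seen from above; starts 0.4 to 0.7 (dish swung out to the robot's left), travel -0.4 to 1.2. About 2 N at the post moves it; it stays where left
- dish_in (a point): centre of the inner floor of the shallow green round dish fixed on the swing plate, 140 mm from the pivot: outside diameter 164 mm, inside about 150 mm, inner floor 22 mm above the table, rim 18 mm above that floor. The push post stands 90 mm from here, straight out sideways on the left (clockwise) side of the arm
- station: fixed base: black board 125 by 210 mm, 8 mm thick, with the steel pivot pin (50 mm high). Origin on the pin's axis at table level; its -x side faces roughly the robot and has two yellow lines, one each side of where the arm must lie. The cam lock stands 100 mm from the pin along -y, with its white index line on the board
- cam_lock (a joint): angle (rad) of the red cam lock handle about its upright axis, growing clockwise seen from above. At 0 the bar lies along the station's x, its white-tipped end towards -x; at 1.25 the white tip is at the white index line (locked). Starts 0 to 0.4, travel -0.2 to 1.7, friction 0.06 N m; it stays where left and turning it does not move the plate
- lock_grip (a point): point on the cam lock's axis at the middle height of its red bar handle, 48 mm above the table; the bar is 76 mm long, 16 mm wide, 26 mm high (32 to 58 mm above the table)
- mat: fixed black rubber mat, 300 mm (x) by 410 mm (y), 3 mm thick, origin at the centre of its underside; the scoops stand on it
- scoop_a: blue open plastic scoop, 160 g, 130 mm long (x), 66 mm wide (y), origin at the centre of its underside. Open mouth (spout) at the -x end, back wall at +x; floor and walls 4 mm thick, walls 42 mm high (22 mm in the 40 mm next to the mouth). Black upright fin handle along x over the middle: 14 mm thick (y), x = -10 to +65 mm, z = 46 to 86 mm. Balances near x = +15 mm
- scoop_a_spout (a point): middle of the mouth edge of the blue scoop's floor, at (-65, 0, 4) mm in the scoop's frame
- pulley_a1: white nylon pulley, 36 mm diameter, 16 mm high, 18 g, lying flat in the blue scoop at the start; origin at the centre of its underside (may be absent). It slides on the scoop's floor once that is tipped 25 to 36 degrees
- pulley_a2: white nylon pulley, 36 mm diameter, 16 mm high, 18 g, lying flat in the blue scoop at the start; origin at the centre of its underside (may be absent). It slides on the scoop's floor once that is tipped 25 to 36 degrees
- scoop_b: yellow open plastic scoop, 160 g, 130 mm long (x), 66 mm wide (y), origin at the centre of its underside. Open mouth (spout) at the -x end, back wall at +x; floor and walls 4 mm thick, walls 42 mm high (22 mm in the 40 mm next to the mouth). Black upright fin handle along x over the middle: 14 mm thick (y), x = -10 to +65 mm, z = 46 to 86 mm. Balances near x = +15 mm
- scoop_b_spout (a point): middle of the mouth edge of the yellow scoop's floor, at (-65, 0, 4) mm in the scoop's frame
- pulley_b1: white nylon pulley, 36 mm diameter, 16 mm high, 18 g, lying flat in the yellow scoop at the start; origin at the centre of its underside (may be absent). It slides on the scoop's floor once that is tipped 25 to 36 degrees
- pulley_b2: white nylon pulley, 36 mm diameter, 16 mm high, 18 g, lying flat in the yellow scoop at the start; origin at the centre of its underside (may be absent). It slides on the scoop's floor once that is tipped 25 to 36 degrees
- scoop_c: orange open plastic scoop, 160 g, 130 mm long (x), 66 mm wide (y), origin at the centre of its underside. Open mouth (spout) at the -x end, back wall at +x; floor and walls 4 mm thick, walls 42 mm high (22 mm in the 40 mm next to the mouth). Black upright fin handle along x over the middle: 14 mm thick (y), x = -10 to +65 mm, z = 46 to 86 mm. Balances near x = +15 mm
- scoop_c_spout (a point): middle of the mouth edge of the orange scoop's floor, at (-65, 0, 4) mm in the scoop's frame
- pulley_c1: white nylon pulley, 36 mm diameter, 16 mm high, 18 g, lying flat in the orange scoop at the start; origin at the centre of its underside (may be absent). It slides on the scoop's floor once that is tipped 25 to 36 degrees
- pulley_c2: white nylon pulley, 36 mm diameter, 16 mm high, 18 g, lying flat in the orange scoop at the start; origin at the centre of its underside (may be absent). It slides on the scoop's floor once that is tipped 25 to 36 degrees
- motor_can: copper-coloured motor can, 42 mm diameter, 80 mm high with shaft, a bystander; origin at its underside
- encoder_wheel: dark green encoder wheel, 84 mm diameter, 22 mm high at the hub, a bystander; origin at its underside
- drive_pulley: large white nylon pulley, 70 mm diameter, 24 mm high, a bystander; origin at its underside

How it is judged:
By the outcome, as a careful person would: the job done as asked, in the order asked, and still so for the second after the job is handed in, with the robot touching nothing.
Of pulley_a1, pulley_a2, pulley_b1, pulley_b2, pulley_c1, pulley_c2 only 3 to 5 are there at a start; the rules pass over those that are not, and their reading is None.
At some moment in a run one of scoop_a, scoop_b, scoop_c may be knocked a few centimetres aside while the robot is not near it.
It also fails if it takes over 208 s, if anything falls off the work surface, if the arm or the gripper's body presses on something with over 40 N, if the wrist force passes 120 N, or if a joint passes its speed limit or range.

## Working session

There is one attempt and no reset: what is moved stays moved. The work goes in short steps, Python scripts to look and compute and a tool call to move; the robot and the scene stay as the last step left them, time stands still between calls to the robot, and variables do not carry over. Pictures are saved under pics/ and viewed, at most 14 in all, crops included, and the job is handed in when it is done.

Besides the shell and the picture viewer there is one more tool, called after ">>>" in YAML: its name, and indented under it one key for each argument. apply_moves: Moves the arm, as the interface text tells. Its arguments: {"type":"object","properties":{"offset":{"type":"array","items":{"type":"array","items":{"type":"number"}}},"spin":{"type":"array","items":{"type":"number"}},"grip":{"type":"number"}},"required":["offset","spin"]}

```bash
mkdir -p pics; ls; python3 - <<'E'
from plant import manip
import cv2,numpy as np
for c in ["scene","top"]:
    im=manip.camera(c); cv2.imwrite(f"pics/{c}0.png",im["color"][:,:,::-1])
    C=-im["R"].T@im["t"]; print(c,C.round(3))
    for th in ["push_post","dish_in","lock_grip","station","mat","scoop_a","scoop_a_spout","scoop_b","scoop_b_spout","scoop_c","scoop_c_spout","pulley_a1","motor_can","encoder_wheel","drive_pulley"]:
        print(th,[(np.round(d["centre"],3).tolist(),round(d["conf"],2)) for d in manip.mark_of(c,th)][:6])
s=manip.get_state(); print(s["time"],s["orientation"],s["position"],manip.tcp_to_grasp)
E
```

```text
pics
scene [ 1.508 -0.102  1.139]
push_post [([0.594, 0.331, 0.068], 0.83)]
dish_in [([0.538, 0.257, 0.022], 0.83)]
lock_grip [([0.639, 0.074, 0.048], 0.55)]
station [([0.651, 0.174, -0.005], 0.72)]
mat [([0.566, -0.263, 0.004], 0.98)]
scoop_a [([0.544, -0.386, 0.0], 0.97), ([0.56, -0.126, 0.004], 0.75), ([0.543, -0.25, 0.003], 0.71)]
scoop_a_spout [([0.483, -0.389, 0.006], 0.96)]
scoop_b [([0.544, -0.386, 0.0], 0.97), ([0.56, -0.126, 0.004], 0.75), ([0.543, -0.25, 0.003], 0.71)]
scoop_b_spout [([0.48, -0.253, 0.01], 0.96)]
scoop_c [([0.544, -0.386, 0.0], 0.97), ([0.56, -0.126, 0.004], 0.75), ([0.543, -0.25, 0.003], 0.71)]
scoop_c_spout [([0.498, -0.12, 0.005], 0.83)]
pulley_a1 [([0.555, -0.392, 0.006], 0.49), ([0.508, -0.387, 0.008], 0.39)]
motor_can [([0.726, 0.013, 0.001], 0.58)]
encoder_wheel [([0.34, 0.389, -0.002], 0.97)]
drive_pulley [([0.746, 0.113, 0.003], 0.95), ([0.57, -0.131, 0.005], 0.54), ([0.509, -0.384, 0.007], 0.49)]
top [ 0.329 -0.01   1.222]
push_post [([0.594, 0.331, 0.062], 0.59), ([0.542, 0.258, 0.023], 0.45)]
dish_in [([0.538, 0.258, 0.02], 0.95)]
lock_grip [([
[... 248 characters left out ...]
_spout [([0.476, -0.395, 0.01], 0.84)]
scoop_b [([0.543, -0.386, 0.005], 0.85), ([0.539, -0.251, 0.003], 0.83), ([0.557, -0.13, -0.002], 0.55), ([0.64, 0.07, 0.049], 0.18)]
scoop_b_spout [([0.475, -0.255, 0.011], 0.79)]
scoop_c [([0.543, -0.386, 0.005], 0.85), ([0.539, -0.251, 0.003], 0.83), ([0.557, -0.13, -0.002], 0.55), ([0.64, 0.07, 0.049], 0.18)]
scoop_c_spout [([0.5, -0.119, 0.008], 0.64)]
pulley_a1 [([0.512, -0.388, 0.006], 0.76), ([0.552, -0.391, 0.006], 0.42)]
motor_can [([0.723, 0.013, -0.001], 0.64)]
encoder_wheel [([0.339, 0.386, 0.002], 0.55)]
drive_pulley [([0.75, 0.11, -0.003], 0.77)]
1.6 [1.79999380e+02 1.15155767e-03 1.54516859e+02] [0.2689286  0.56418601 0.22255702] -0.0187
```

View pics/scene0.png

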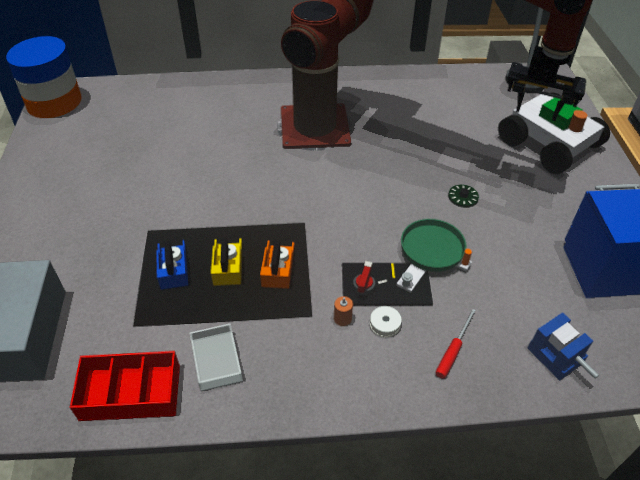

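View pics/top0.png

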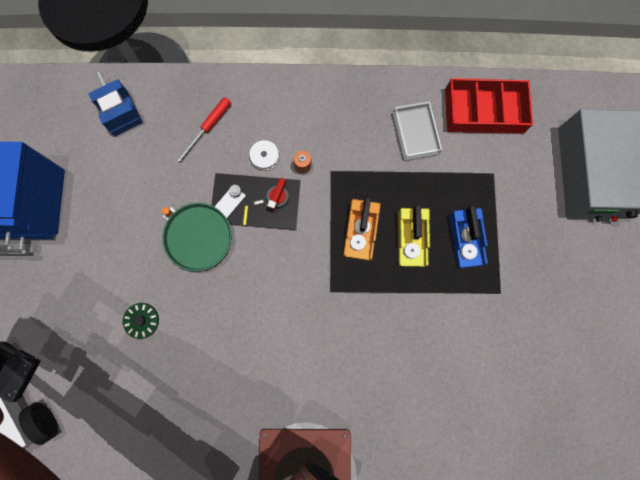

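Scene view: scoops blue (172,263), yellow (227,260) and orange (278,262) with mouths toward the robot. Dish at (433,245), post (467,258), lock (366,277), pin (408,282). The top view agrees: yellow line (246,214), white tip (271,205), index mark (259,202). Next I measure the station yaw and the handle directions.

```bash
cat > h.py <<'E'
from plant import manip
import cv2,numpy as np
def rays(im,px,z):
    p=cv2.undistortPoints(np.array(px,float).reshape(-1,1,2),im["K"],im["D"]).reshape(-1,2)
    d=np.c_[p,np.ones(len(p))]@im["R"]; C=-im["R"].T@im["t"]
    return (C+d*((z-C[2])/d[:,2])[:,None])[:,:2]
def proj(im,P):
    return cv2.projectPoints(np.array(P,float).reshape(-1,1,3),cv2.Rodrigues(im["R"])[0],im["t"],im["K"],im["D"])[0].reshape(-1,2)
def go(*wps,base=None):
    "world waypoints (x,y,z_tcp,yaw deg) -> offset cm, spin rad"
    s=manip.get_state(); p=np.array(s["position"]); y=np.radians(s["orientation"][2])
    print("now",p.round(4),round(np.degrees(y),2),"t",round(s["time"],1))
    R=np.array([[np.cos(y),np.sin(y),0],[np.sin(y),-np.cos(y),0],[0,0,-1]])
    for w in wps:
        sp=-(np.radians(w[3])-y); sp=(sp+np.pi)%(2*np.pi)-np.pi
        print((R.T@(np.array(w[:3])-p)*100).round(2).tolist(),round(sp,3))
E
python3 - <<'E'
from h import *
im=manip.camera("top"); img=im["color"][:,:,::-1].copy()
c=img.astype(int); hsv=cv2.cvtColor(img,cv2.COLOR_BGR2HSV)
box=np.zeros((480,640),bool); box[165:240,205:305]=1
m=((c.max(2)<70)&box).astype(np.uint8)
n,l,st,_=cv2.connectedComponentsWithStats(m); k=1+st[1:,4].argmax(); ys,xs=np.nonzero(l==k)
w=rays(im,np.c_[xs,ys],0.008)
r=cv2.minAreaRect((w*1000).astype(np.float32)); print("board",r)
yl=(hsv[...,0]>22)&(hsv[...,0]<35)&(hsv[...,1]>150)&box
ys,xs=np.nonzero(yl); w=rays(im,np.c_[xs,ys],0.0085)
if len(w):print("yellow",w.mean(0),cv2.fitLine((w*1000).astype(np.float32),2,0,.1,.1).ravel())
red=((hsv[...,0]<6)|(hsv[...,0]>174))&(hsv[...,1]>150)&(hsv[...,2]>90)&box
ys,xs=np.nonzero(red); w=rays(im,np.c_[xs,ys],0.058)
print("red",w.mean(0),cv2.minAreaRect((w*1000).astype(np.float32)))
cv2.imwrite("pics/crop1.png",cv2.resize(img[150:280,150:320],None,fx=4.6,fy=4.6,interpolation=cv2.INTER_CUBIC))
E
```

```text
board ((630.53125, 129.39654541015625), (206.3618927001953, 123.5181884765625), 85.59623718261719)
yellow [0.59584296 0.15092941] [ 9.9798816e-01 -6.3400067e-02  5.9584296e+02  1.5092941e+02]
red [0.64139375 0.06928013] ((644.61572265625, 64.7867431640625), (37.420040130615234, 56.90182113647461), 60.40669631958008)
```

View pics/crop1.png

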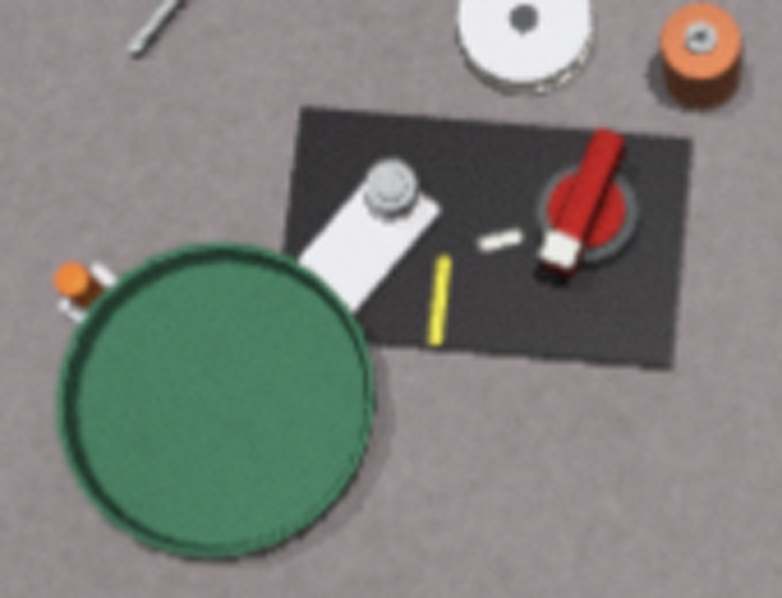

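```bash
cat >> h.py <<'E'
YAW=np.radians(-4.3)
def pushp(pin,h,d,z):
    a=lambda th: np.array([-np.cos(th),-np.sin(th)])   # unit
    th=YAW-h  # arm dir = -(cos,sin)(th)
    arm=-np.array([np.cos(th),np.sin(th)]); left=np.array([-arm[1],arm[0]])
    left=-left # clockwise side
    post=pin+.14*arm+.09*left
    r=post-pin; r/=np.linalg.norm(r); cw=np.array([r[1],-r[0]])
    p=post+d*cw; return (p[0],p[1],z,np.degrees(np.arctan2(-cw[1],-cw[0]))),post
E
python3 - <<'E'
from h import *
im=manip.camera("top")
pin=rays(im,[(234.8,190.2)],.05)[0]; print("pin",pin, "post px", rays(im,[(150+73/4.6,150+277/4.6)],.063))
d=np.array([.538,.2575])-pin; print(np.linalg.norm(d), "h",np.arctan2(d[1],-d[0])+YAW)
for h in (.57,.6): print(pushp(pin,h,.0,.03))
w=[pushp(pin,.58,.035,z)[0] for z in (.15,.032)]
w+=[pushp(pin,h,.02,.032)[0] for h in (.55,.45,.35,.25,.15,.05,0)]
go(*w)
E
```

```text
pin [0.64598584 0.17195766] post px [[0.59284611 0.32827069]]
0.1377622397687028 h 0.5948945379794985
((np.float64(0.5882274098852649), np.float64(0.32804725936531126), 0.03, np.float64(-159.6938205945645)), array([0.58822741, 0.32804726]))
((np.float64(0.5929353848566636), np.float64(0.3297095174604262), 0.03, np.float64(-161.412693979957)), array([0.59293538, 0.32970952]))
now [0.2689 0.5642 0.2225] 154.51 t 1.7
[-41.57, -4.97, 7.25] -0.789
[-41.57, -4.97, 19.05] -0.789
[-40.12, -6.35, 19.05] -0.819
[-38.89, -7.5, 19.05] -0.919
[-37.79, -8.75, 19.05] -1.019
[-36.81, -10.12, 19.05] -1.119
[-35.98, -11.57, 19.05] -1.219
[-35.29, -13.1, 19.05] -1.319
[-35.01, -13.89, 19.05] -1.369
```

>>> apply_moves:
  offset:
    - [-6, -0.7, 3]
    - [-12, -1.4, 5]
    - [-18, -2.1, 7]
    - [-24, -2.8, 7]
    - [-30, -3.5, 7]
    - [-36, -4.3, 7]
    - [-42, -5, 7]
    - [-42, -5, 7]
    - [-42, -5, 7]
    - [-42, -5, 12]
    - [-42, -5, 17]
    - [-42, -5, 19]
    - [-42, -5, 19]
    - [-42, -5, 19]
  spin: [-0.12, -0.24, -0.36, -0.48, -0.6, -0.7, -0.77, -0.77, -0.77, -0.77, -0.77, -0.77, -0.77, -0.77]
  grip: -1

```text
time: 3.45
position: [0.628, 0.3395, 0.0353]
orientation: [180.0, 0.2, -161.3]
force: [0.4, 0.4, 1.2]
gripper_width: 0.0005
grip_force: 0.0
```

```bash
python3 - <<'E'
from h import *
pin=np.array([.646,.172])
go(*[pushp(pin,h,.02,.032)[0] for h in (.6,.5,.4,.3,.2,.1,.05,0)])
E
```

```text
now [0.628  0.3395 0.0353] -161.33 t 3.5
[1.63, 0.19, 0.33] 0.001
[3.3, 0.31, 0.33] -0.099
[4.98, 0.26, 0.33] -0.199
[6.64, 0.05, 0.33] -0.299
[8.27, -0.33, 0.33] -0.399
[9.86, -0.87, 0.33] -0.499
[10.63, -1.2, 0.33] -0.549
[11.38, -1.57, 0.33] -0.599
```

>>> apply_moves:
  offset:
    - [0.8, 0.1, 0]
    - [1.6, 0.2, 0]
    - [2.2, 0.25, 0]
    - [2.8, 0.3, 0]
    - [3.3, 0.3, 0]
    - [3.9, 0.3, 0]
    - [4.5, 0.3, 0]
    - [5.0, 0.25, 0]
    - [5.6, 0.2, 0]
    - [6.1, 0.1, 0]
    - [6.6, 0.05, 0]
    - [7.2, -0.1, 0]
    - [7.7, -0.2, 0]
    - [8.3, -0.3, 0]
    - [8.8, -0.5, 0]
    - [9.3, -0.7, 0]
    - [9.9, -0.9, 0]
    - [9.9, -0.9, 0]
  spin: [0, 0, -0.03, -0.07, -0.1, -0.13, -0.17, -0.2, -0.23, -0.27, -0.3, -0.33, -0.37, -0.4, -0.43, -0.47, -0.5, -0.5]

```text
time: 5.7
position: [0.5348, 0.2978, 0.0324]
orientation: [180.0, -0.1, -132.7]
force: [0.3, -0.1, -0.8]
gripper_width: 0.0004
grip_force: 0.3
```

```bash
python3 - <<'E'
from h import *
pin=np.array([.646,.172])
im=manip.camera("top"); img=im["color"][:,:,::-1]
for c in ("top","scene"):
    if c=="scene": manip.camera(c)
    for th in ("dish_in","push_post"):
        for e in manip.mark_of(c,th)[:1]:
            p=np.array(e["centre"]); d=p[:2]-pin
            print(c,th,p.round(4),e["conf"], "h",np.arctan2(d[1],-d[0])+YAW-(0 if th=="dish_in" else np.arctan2(.09,.14)))
cv2.imwrite("pics/crop2.png",cv2.resize(img[150:280,150:320],None,fx=4.6,fy=4.6,interpolation=cv2.INTER_CUBIC))
go(*[pushp(pin,h,.02,.032)[0] for h in (.05,0)])
E
```

```text
top dish_in [0.5116 0.1939 0.0197] 0.89 h 0.0864776592841508
top push_post [0.5251 0.2815 0.0641] 0.91 h 0.08957267795262125
scene dish_in [0.5135 0.1903 0.0264] 0.73 h 0.062195783998129195
scene push_post [ 0.4984 -0.1231  0.0081] 0.21 h -1.7533998173781011
now [0.535  0.2983 0.0322] -132.72 t 6.0
[0.57, -0.0, 0.02] -0.049
[1.41, 0.04, 0.02] -0.099
```

View pics/crop2.png

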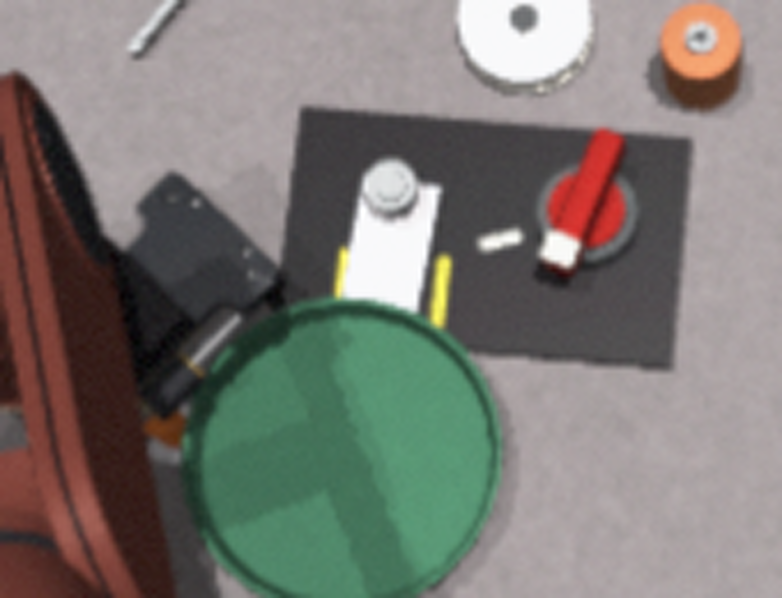

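```bash
cat >> h.py <<'E'
def gaps():
    im=manip.camera("top"); img=im["color"][:,:,::-1].copy(); hsv=cv2.cvtColor(img,cv2.COLOR_BGR2HSV)
    for v in range(203,214):
        r=hsv[v,215:252].astype(int); x=np.arange(215,252)
        w=np.clip((r[:,2]-80)/(hsv[v,232,2]-80.),0,1)*((r[:,1]<90))
        ye=((r[:,0]>20)&(r[:,0]<38)&(r[:,1]>110))*np.clip(r[:,2]*r[:,1]/255.,0,255)
        px=x[(w>.5)&(x>222)&(x<244)]
        if len(px)<10: continue
        a,b=px[0],px[-1]
        P=rays(im,[(a-.5,v),(b+.5,v)],.018)[:,1]
        out=[P.mean(),P[0]-P[1]]
        for s in (x<a+2,x>b-2):
            q=ye*s
            out.append(rays(im,[((q*x).sum()/q.sum(),v)],.0085)[0,1] if q.sum()>60 else np.nan)
        print(v,np.round(np.array(out)*1000,1),"off centre mm",round(1000*(out[0]-(out[2]+out[3])/2),1))
E
python3 -c "
from h import *
gaps()"
```

```text
203 [177.6  41.    nan   nan] off centre mm nan
204 [177.5  41.  203.3   nan] off centre mm nan
205 [177.4  41.  203.2 149.7] off centre mm 0.9
206 [178.5  43.4 203.8 149.5] off centre mm 1.8
207 [178.4  43.4 203.8 149.5] off centre mm 1.7
208 [179.5  41.  203.8 149.5] off centre mm 2.8
209 [179.4  40.9 205.1 150.1] off centre mm 1.7
210 [179.3  40.9 205.  150.3] off centre mm 1.6
211 [180.4  43.3 204.9 150.4] off centre mm 2.7
212 [180.3  43.3 204.8 150.5] off centre mm 2.6
213 [181.4  40.9 204.7 150.5] off centre mm 3.8
```

>>> apply_moves:
  offset:
    - [0.4, 0, 0]
    - [0.8, 0, 0]
    - [1.1, 0, 0]
    - [1.1, 0, 0]
    - [1.1, 0, 0]
  spin: [-0.03, -0.05, -0.07, -0.07, -0.07]

```text
time: 6.68
position: [0.5279, 0.2898, 0.0324]
orientation: [180.0, -0.0, -128.7]
force: [-0.1, -0.5, 0.7]
gripper_width: 0.0006
grip_force: 0.0
```

```bash
python3 - <<'E'
from h import *
pin=np.array([.646,.172])
gaps()
for th in ("dish_in","push_post"):
        for e in manip.mark_of("top",th)[:1]:
            p=np.array(e["centre"]); d=p[:2]-pin
            print(th,p.round(4),e["conf"], "h",np.arctan2(d[1],-d[0])+YAW-(0 if th=="dish_in" else np.arctan2(.09,.14)))
E
```

```text
203 [175.2  41.    nan   nan] off centre mm nan
204 [176.3  43.4 202.1   nan] off centre mm nan
205 [176.2  43.4 202.6 149.7] off centre mm 0.0
206 [176.1  43.4 202.5 149.5] off centre mm 0.0
207 [177.2  41.  202.6 149.5] off centre mm 1.1
208 [177.1  40.9 202.6 149.5] off centre mm 1.0
209 [177.   40.9 202.7 150.1] off centre mm 0.6
210 [176.9  40.9 203.7 150.3] off centre mm -0.1
211 [176.8  40.9 203.7 150.4] off centre mm -0.3
212 [177.9  43.3 203.6 150.5] off centre mm 0.8
213 [177.8  43.3 204.1 150.5] off centre mm 0.5
dish_in [0.5089 0.1844 0.0236] 0.59 h 0.015150354520828524
push_post [0.5212 0.2747 0.0626] 0.58 h 0.042172520466758345
```

>>> apply_moves:
  offset:
    - [-2, 0, 0]
    - [-3, 0, -2]
    - [-3, 0, -7]
    - [-3, 0, -12]
    - [-3, 0, -12]
  spin: [0, 0, 0, 0, 0]

```text
time: 7.45
position: [0.5502, 0.3149, 0.1584]
orientation: [-179.7, 0.5, -128.7]
force: [-0.0, 0.3, 0.4]
gripper_width: 0.0004
grip_force: 0.0
```

```bash
python3 - <<'E'
from h import *
go((.639,.0727,.12,158.5),(.639,.0727,.036,158.5))
E
```

```text
now [0.5502 0.3149 0.1584] -128.7 t 7.5
[13.35, -22.07, 3.84] 1.271
[13.35, -22.07, 12.24] 1.271
```

```bash
python3 - <<'E'
from h import *
pin=np.array([.646,.172])
gaps()
e=manip.mark_of("top","dish_in")[0]; print(e)
im=manip.camera("top");img=im["color"][:,:,::-1]
g=cv2.inRange(cv2.cvtColor(img.copy(),cv2.COLOR_BGR2HSV),(65,90,30),(90,255,255)); g[:, :120]=0
n,l,st,_=cv2.connectedComponentsWithStats(g); k=1+st[1:,4].argmax(); ys,xs=np.nonzero(l==k)
hull=cv2.convexHull(np.c_[xs,ys].astype(np.int32)).reshape(-1,2)
w=rays(im,hull,.04); (c,r)=cv2.minEnclosingCircle((w*1000).astype(np.float32)); d=np.array(c)/1000-pin
print("dish",c,r,np.linalg.norm(d),np.arctan2(d[1],-d[0])+YAW)
cv2.imwrite("pics/crop3.png",cv2.resize(img[150:280,150:320],None,fx=4.6,fy=4.6,interpolation=cv2.INTER_CUBIC))
E
```

```text
203 [175.2  41.    nan   nan] off centre mm nan
204 [176.3  43.4 202.1   nan] off centre mm nan
205 [176.2  43.4 202.  149.7] off centre mm 0.3
206 [176.1  43.4 202.5 149.5] off centre mm 0.0
207 [177.2  41.  202.6 149.5] off centre mm 1.1
208 [177.1  40.9 202.6 149.5] off centre mm 1.0
209 [177.   40.9 202.7 150.1] off centre mm 0.6
210 [176.9  40.9 203.7 150.3] off centre mm -0.1
211 [176.8  40.9 203.7 150.4] off centre mm -0.3
212 [177.9  43.3 203.6 150.5] off centre mm 0.8
213 [177.8  43.3 204.1 150.5] off centre mm 0.5
{'centre': [0.5091, 0.1795, 0.0217], 'conf': 0.77}
dish (507.92755126953125, 185.46815490722656) 80.24520874023438 0.13872776324526023 0.02218733939265241
```

View pics/crop3.png

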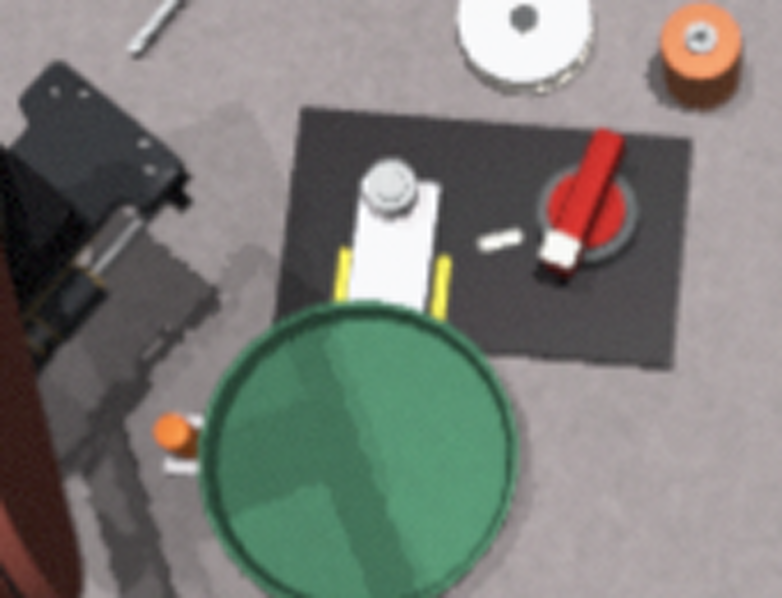

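The arm now lies centred between the yellow lines (left line x≈343, right line x≈442, plate 352–432 in the crop). On to the lock.

>>> apply_moves:
  offset:
    - [2.5, -4, 1]
    - [5, -8, 2]
    - [7.5, -12, 3]
    - [10, -16, 3.8]
    - [12, -20, 3.8]
    - [13.4, -22.1, 3.8]
    - [13.4, -22.1, 3.8]
    - [13.4, -22.1, 3.8]
    - [13.4, -22.1, 3.8]
    - [13.4, -22.1, 7]
    - [13.4, -22.1, 10]
    - [13.4, -22.1, 12.2]
    - [13.4, -22.1, 12.2]
    - [13.4, -22.1, 12.2]
  spin: [0.18, 0.36, 0.54, 0.72, 0.9, 1.08, 1.27, 1.27, 1.27, 1.27, 1.27, 1.27, 1.27, 1.27]
  grip: -0.05

```text
time: 9.35
position: [0.6378, 0.071, 0.0322]
orientation: [179.9, 0.3, 158.6]
force: [2.7, -0.7, 3.9]
gripper_width: 0.0412
grip_force: 2.5
```

>>> apply_moves:
  offset:
    - [0, 0, 0]
    - [0, 0, 0]
    - [0, 0, 0]
    - [0, 0, 0]
  spin: [0, 0, 0, 0]
  grip: -1

```text
time: 9.85
position: [0.6375, 0.0744, 0.0324]
orientation: [179.6, 0.1, 158.6]
force: [4.0, 11.7, 6.8]
gripper_width: 0.0159
grip_force: 34.2
```

>>> apply_moves:
  offset:
    - [0, 0.2, -0.3]
    - [0, 0.3, -0.3]
    - [0, 0.3, -0.3]
    - [0, 0.3, -0.3]
    - [0, 0.3, -0.3]
    - [0, 0.3, -0.3]
    - [0, 0.3, -0.3]
    - [0, 0.3, -0.3]
    - [0, 0.3, -0.3]
    - [0, 0.3, -0.3]
    - [0, 0.3, -0.3]
    - [0, 0.3, -0.3]
    - [0, 0.3, -0.3]
    - [0, 0.3, -0.3]
    - [0, 0.3, -0.3]
  spin: [0, 0.08, 0.16, 0.24, 0.32, 0.4, 0.48, 0.56, 0.64, 0.72, 0.8, 0.88, 0.95, 0.95, 0.95]

```text
time: 11.72
position: [0.6398, 0.0765, 0.0325]
orientation: [179.5, -0.1, 104.2]
force: [18.1, 10.4, -14.2]
gripper_width: 0.0156
grip_force: 32.7
```

>>> apply_moves:
  offset:
    - [0, 0, 0]
    - [0, 0, 0]
    - [0, 0, -3]
    - [0, 0, -8]
    - [0, 0, -12]
    - [0, 0, -12]
  spin: [0, 0, 0, 0, 0, 0]
  grip: -0.05

```text
time: 12.48
position: [0.6389, 0.0734, 0.1581]
orientation: [179.6, 0.1, 104.1]
force: [-0.2, 0.5, 0.1]
gripper_width: 0.0416
grip_force: 0.0
```

```bash
python3 - <<'E'
from h import *
im=manip.camera("scene"); a=im["color"][250:310,330:440,::-1]
b=manip.camera("top")["color"][160:240,200:310,::-1]
f=lambda x:cv2.resize(x,(600,int(600*x.shape[0]/x.shape[1])),interpolation=cv2.INTER_CUBIC)[:300]
cv2.imwrite("pics/lock.png",np.vstack([f(a)[:300],f(b)]))
go()
E
```

```text
now [0.6361 0.0734 0.1533] 104.12 t 12.6
```

View pics/lock.png

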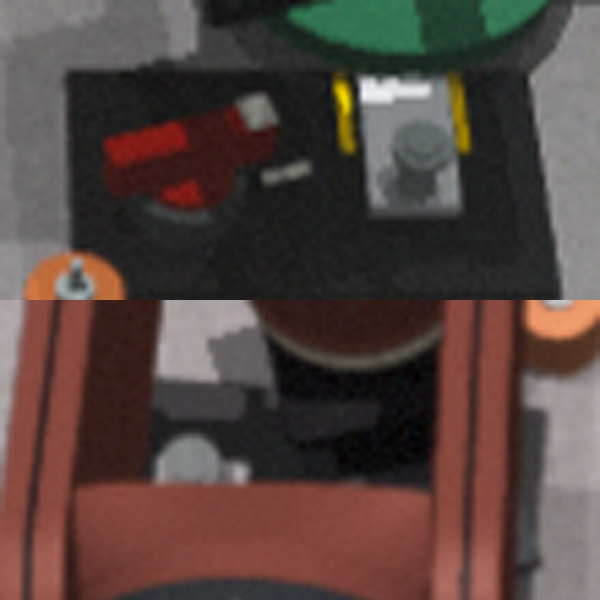

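```bash
python3 - <<'E'
from h import *
im=manip.camera("scene")
s=600/110; q=lambda x,y:(330+(x+.5)/s-.5,250+(y+.5)/s-.5)
L=np.array([.6388,.0735])
t=rays(im,[q(256,100),q(112,147)],.058); i=rays(im,[q(263,182),q(310,168)],.0085)
f=lambda d:np.arctan2(d[1],-d[0])+YAW
print(t,"tip",f(t[0]-L),"bar",f(t[0]-t[1]),"len",np.linalg.norm(t[0]-t[1]));print(i,"index",[f(k-L) for k in i],f(i[1]-i[0]))
E
```

```text
[[0.62666042 0.10339865]
 [0.64798897 0.03875434]] tip 1.110058313486875 bar 1.177056426181611 len 0.06807198020893528
[[0.63303776 0.10948979]
 [0.62674394 0.13137344]] index [np.float64(1.3369868266801983), np.float64(1.2903668164006583)] 1.2157017996605493
```

```bash
cat >> h.py <<'E'
RNG={"c":((5,150,60),(18,255,255)),"b":((22,150,60),(36,255,255)),"a":((100,120,40),(125,255,255))}
def scoops(cam="top",which="abc"):
    im=manip.camera(cam); hsv=cv2.cvtColor(im["color"],cv2.COLOR_RGB2HSV)
    for k in which:
        m=cv2.inRange(hsv,*RNG[k]); mk=np.zeros_like(m)
        if cam=="top": mk[180:300,325:505]=255
        else: mk[225:310,135:312]=255
        ys,xs=np.nonzero(m&mk)
        if len(xs)<50: print(k,"none"); continue
        w=rays(im,np.c_[xs,ys],.03)*1000; r=cv2.minAreaRect(w.astype(np.float32))
        (c,(p,q),a)=r; a=a if p>q else a-90
        print(k,cam,"c",np.round(c,1),np.round((p,q),1),"yaw",round((a+90)%180-90,1))
        for th in ("scoop_%s"%k,"scoop_%s_spout"%k):
            e=manip.mark_of(cam,th)
            print("  ",th,[(np.round(x["centre"],3).tolist(),round(x["conf"],2)) for x in e[:3]])
E
python3 - <<'E'
from h import *
scoops(); scoops("scene")
go((.583,-.131,.2,172))
E
```

```text
a top c [ 543.4 -384.7] [139.7  83.2] yaw 6.1
   scoop_a [([0.544, -0.251, 0.007], 0.78), ([0.556, -0.132, 0.002], 0.65), ([0.545, -0.385, 0.004], 0.6)]
   scoop_a_spout [([0.478, -0.391, 0.009], 0.67)]
b top c [ 543.7 -250.7] [ 72. 138.] yaw -1.2
   scoop_b [([0.544, -0.251, 0.007], 0.78), ([0.556, -0.132, 0.002], 0.65), ([0.545, -0.385, 0.004], 0.6)]
   scoop_b_spout [([0.478, -0.254, 0.01], 0.83)]
c top c [ 560.8 -127.8] [ 71.1 141.6] yaw -9.1
   scoop_c [([0.544, -0.251, 0.007], 0.78), ([0.556, -0.132, 0.002], 0.65), ([0.545, -0.385, 0.004], 0.6)]
   scoop_c_spout [([0.497, -0.12, 0.008], 0.84)]
a scene c [ 555.9 -385.2] [149.   73.1] yaw 7.1
   scoop_a [([0.541, -0.252, 0.004], 0.91), ([0.559, -0.127, 0.008], 0.62), ([0.749, 0.112, -0.001], 0.29)]
   scoop_a_spout [([0.481, -0.391, 0.006], 0.58)]
b scene c [ 556.1 -252.8] [ 74.4 146.6] yaw -0.9
   scoop_b [([0.541, -0.252, 0.004], 0.91), ([0.559, -0.127, 0.008], 0.62), ([0.749, 0.112, -0.001], 0.29)]
   scoop_b_spout [([0.479, -0.251, 0.008], 0.91)]
c scene c [ 571.9 -130.8] [ 72.9 146.9] yaw -8.4
   scoop_c [([0.541, -0.252, 0.004], 0.91), ([0.559, -0.127, 0.008], 0.62), ([0.749, 0.112, -0.001], 0.29)]
   scoop_c_spout [([0.495, -0.119, 0.009], 0.68)]
now [0.6367 0.0735 0.1536] 104.1 t 13.3
[-18.53, -10.19, -4.64] -1.185
```

>>> apply_moves:
  offset:
    - [-3, -1.5, -4]
    - [-7, -3.5, -4.6]
    - [-11, -6, -4.6]
    - [-15, -8, -4.6]
    - [-18.5, -10.2, -4.6]
    - [-18.5, -10.2, -4.6]
    - [-18.5, -10.2, -4.6]
    - [-18.5, -10.2, -4.6]
  spin: [-0.17, -0.34, -0.51, -0.68, -0.85, -1.02, -1.18, -1.18]
  grip: 0.05

```text
time: 14.32
position: [0.5828, -0.131, 0.1996]
orientation: [-180.0, 0.0, 171.6]
force: [0.0, 0.1, 0.1]
gripper_width: 0.046
grip_force: 0.0
```

```bash
python3 - <<'E'
from h import *
b=manip.camera("top")["color"][160:240,200:340,::-1]
a=manip.camera("scene")["color"][215:325,250:440,::-1]
f=lambda x:cv2.resize(x,(520,int(520*x.shape[0]/x.shape[1])),interpolation=cv2.INTER_CUBIC)
cv2.imwrite("pics/lock2.png",np.vstack([f(b),f(a)]))
go((.584,-.133,.1,171.2),(.584,-.133,.056,171.2))
E
```

```text
now [ 0.5828 -0.1307  0.1996] 171.52 t 14.4
[-0.15, -0.21, 9.96] 0.006
[-0.15, -0.21, 14.36] 0.006
```

View pics/lock2.png

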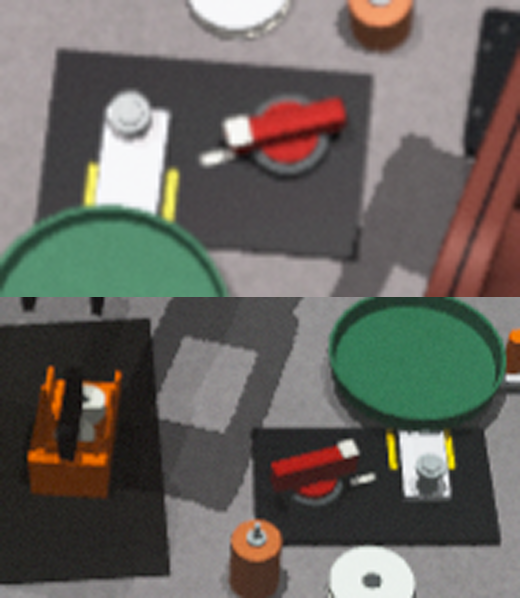

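Plate is centred and the lock handle is parallel to the index mark, with its tip at (238,132) and the line at (215,157). Now I grasp the orange scoop.

>>> apply_moves:
  offset:
    - [-0.1, -0.2, 5]
    - [-0.1, -0.2, 10]
    - [-0.1, -0.2, 12.5]
    - [-0.1, -0.2, 14.4]
    - [-0.1, -0.2, 14.4]
    - [-0.1, -0.2, 14.4]
  spin: [0, 0, 0, 0, 0, 0]

```text
time: 15.18
position: [0.5846, -0.1332, 0.057]
orientation: [-180.0, 0.1, 171.7]
force: [-0.2, -0.0, -0.1]
gripper_width: 0.0457
grip_force: 0.0
```

>>> apply_moves:
  offset:
    - [0, 0, 0]
    - [0, 0, 0]
    - [0, 0, 0]
    - [0, 0, 0]
  spin: [0, 0, 0, 0]
  grip: -1

```text
time: 15.68
position: [0.5836, -0.1327, 0.0557]
orientation: [180.0, 0.0, 171.7]
force: [1.3, 1.8, -0.4]
gripper_width: 0.0138
grip_force: 28.6
```

>>> apply_moves:
  offset:
    - [0, 0, -0.5]
    - [0, 0, -1]
    - [0, 0, -2]
    - [0, 0, -3]
    - [0, 0, -3]
  spin: [0, 0, 0, 0, 0]

```text
time: 16.3
position: [0.5846, -0.1333, 0.0872]
orientation: [-180.0, 0.2, 171.7]
force: [0.4, 0.5, -2.6]
gripper_width: 0.0135
grip_force: 29.9
```

```bash
python3 - <<'E'
from h import *
im=manip.camera("scene"); a=im["color"][200:310,230:340,::-1]
cv2.imwrite("pics/lift.png",cv2.resize(a,(500,500),interpolation=cv2.INTER_CUBIC))
manip.camera("top")
for c in("top","scene"):
  print([np.round(e["centre"],3).tolist() for e in manip.mark_of(c,"scoop_c_spout")[:2]])
go()
E
```

```text
[[0.541, -0.252, 0.002]]
[[0.494, -0.124, 0.04], [0.557, -0.394, 0.007]]
now [ 0.5831 -0.1328  0.0852] 171.7 t 16.5
```

View pics/lift.png

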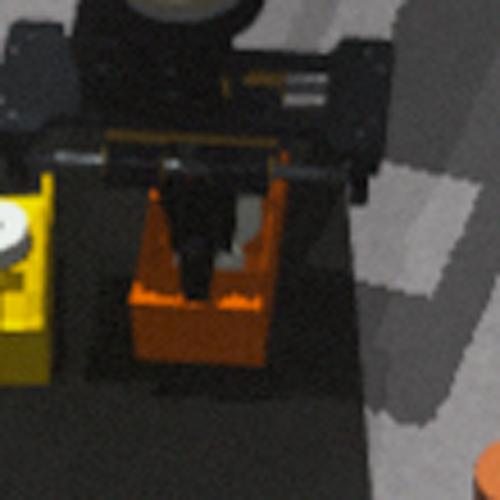

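```bash
cat >> h.py <<'E'
DISH=np.array([.5085,.184]); U=np.array([-np.cos(YAW),-np.sin(YAW)])
def dish(s,z): # s: TCP distance ahead of dish centre along U (m)
    p=DISH+s*U; return (p[0],p[1],z,180+np.degrees(YAW))
E
python3 - <<'E'
from h import *
go(dish(-.033,.175),dish(-.033,.1))
E
```

```text
now [ 0.5831 -0.1328  0.0852] 171.7 t 16.5
[8.67, 30.5, -8.98] -0.07
[8.67, 30.5, -1.48] -0.07
```

>>> apply_moves:
  offset:
    - [0, 0, -1.5]
    - [0, 0, -4]
    - [0, 0, -7]
    - [0.3, 1, -9]
    - [0.8, 2.8, -9]
    - [1.6, 5.6, -9]
    - [2.6, 9, -9]
    - [3.7, 13, -9]
    - [4.9, 17, -9]
    - [6, 21, -9]
    - [7, 24.5, -9]
    - [7.8, 27.3, -9]
    - [8.3, 29.2, -9]
    - [8.6, 30.2, -9]
    - [8.7, 30.5, -9]
    - [8.7, 30.5, -8]
    - [8.7, 30.5, -6]
    - [8.7, 30.5, -4]
    - [8.7, 30.5, -2.2]
    - [8.7, 30.5, -1.5]
  spin: [0, 0, 0, 0, 0, 0, 0, 0, -0.01, -0.02, -0.03, -0.04, -0.05, -0.06, -0.07, -0.07, -0.07, -0.07, -0.07, -0.07]

```text
time: 19.0
position: [0.5401, 0.1811, 0.0982]
orientation: [-180.0, -0.2, 175.7]
force: [-0.5, 0.4, -1.9]
gripper_width: 0.0137
grip_force: 29.9
```

```bash
python3 - <<'E'
from h import *
im=manip.camera("scene"); a=im["color"][190:300,370:500,::-1]
b=manip.camera("top")["color"][170:290,150:270,::-1]
cv2.imwrite("pics/dish1.png",np.hstack([cv2.resize(a,(400,340)),cv2.resize(b,(340,340))]))
for c in("top","scene"):
  print([np.round(e["centre"],3).tolist() for e in manip.mark_of(c,"scoop_c_spout")[:2]],[np.round(e["centre"],3).tolist() for e in manip.mark_of(c,"dish_in")[:2]])
go(dish(-.033,.09),dish(-.033,.08))
E
```

```text
[] []
[[0.45, 0.188, 0.049]] [[0.511, 0.182, 0.026], [0.546, -0.385, -0.0]]
now [0.5421 0.1817 0.1015] 175.72 t 19.3
[0.07, -0.02, 1.15] 0.0
[0.07, -0.02, 2.15] 0.0
```

View pics/dish1.png

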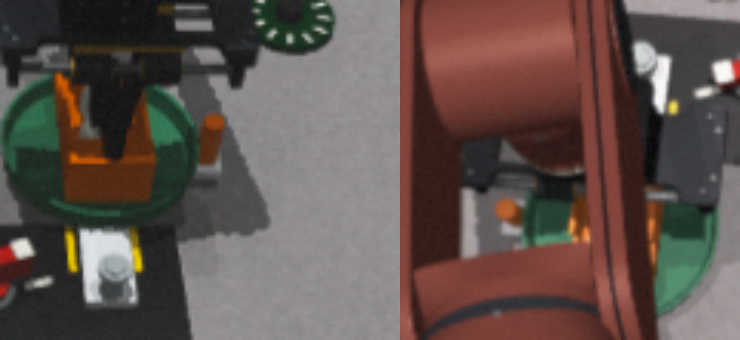

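>>> apply_moves:
  offset:
    - [0, 0, 0.4]
    - [0, 0, 0.8]
    - [0, 0, 1.1]
    - [0, 0, 1.1]
  spin: [0, 0, 0, 0]

```text
time: 19.8
position: [0.5415, 0.1819, 0.0917]
orientation: [180.0, 0.0, 175.7]
force: [-7.6, -1.6, 14.9]
gripper_width: 0.0137
grip_force: 30.0
```

>>> apply_moves:
  offset:
    - [0, 0, 0.3]
    - [0, 0, 0.6]
    - [0, 0, 0.9]
    - [0, 0, 0.9]
  spin: [0, 0, 0, 0]

```text
time: 20.3
position: [0.54, 0.1822, 0.084]
orientation: [180.0, -0.2, 175.8]
force: [-18.8, -1.5, 26.8]
gripper_width: 0.0136
grip_force: 30.0
```

```bash
python3 - <<'E'
from h import *
manip.camera("scene")
print([(np.round(e["centre"],3).tolist(),e["conf"]) for t in("scoop_c_spout","scoop_c") for e in manip.mark_of("scene",t)[:4]],manip.get_state()["ft_torque"],manip.get_state()["force"])
go()
E
```

```text
[([0.454, 0.185, 0.03], 0.76), ([0.542, -0.248, 0.003], 0.92), ([0.542, -0.383, 0.001], 0.86), ([0.517, 0.276, 0.066], 0.64), ([0.518, 0.184, 0.037], 0.62)] [-0.267208    2.95467868  0.00711935] [-18.35258177  -1.31453428  28.1099749 ]
now [0.54   0.1822 0.084 ] 175.75 t 20.4
```

>>> apply_moves:
  offset:
    - [0.4, 0, -0.1]
    - [0.8, 0, -0.2]
    - [1.2, 0, -0.25]
    - [1.6, 0, -0.25]
    - [1.9, 0, -0.3]
    - [2.1, 0, -0.5]
    - [2.4, 0, -0.7]
    - [2.7, 0, -0.9]
    - [2.9, 0, -1.1]
    - [3.2, 0, -1.3]
    - [3.4, 0, -1.5]
    - [3.4, 0, -1.5]
  spin: [0, 0, 0, 0, 0, 0, 0, 0, 0, 0, 0, 0]

```text
time: 21.95
position: [0.5117, 0.1842, 0.098]
orientation: [179.9, 0.6, 175.7]
force: [8.4, -0.5, 2.6]
gripper_width: 0.0134
grip_force: 30.0
```

```bash
python3 - <<'E'
from h import *
im=manip.camera("scene"); a=im["color"][190:300,370:500,::-1]
cv2.imwrite("pics/dish2.png",cv2.resize(a,(520,440),interpolation=cv2.INTER_CUBIC))
print([(np.round(e["centre"],3).tolist(),e["conf"]) for t in("scoop_c_spout","scoop_c","dish_in") for e in manip.mark_of("scene",t)[:4]],manip.get_state()["ft_torque"])
go()
E
```

```text
[([0.442, 0.19, 0.028], 0.83), ([0.547, -0.386, 0.002], 0.82), ([0.541, -0.249, 0.007], 0.72), ([0.505, 0.186, 0.046], 0.71), ([0.479, 0.192, 0.041], 0.69), ([0.51, 0.183, 0.024], 0.85)] [-0.15032512 -1.77137381  0.21005022]
now [0.5118 0.1842 0.098 ] 175.74 t 22.1
```

View pics/dish2.png

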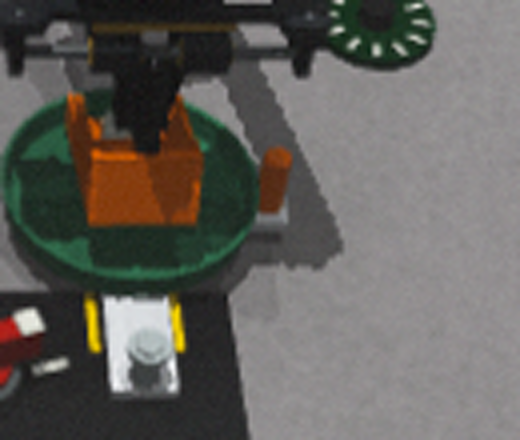

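>>> apply_moves:
  offset:
    - [0.2, 0, -0.15]
    - [0.4, 0, -0.3]
    - [0.6, 0, -0.45]
    - [0.75, 0, -0.6]
    - [0.9, 0, -0.7]
    - [1.1, 0, -0.8]
    - [1.25, 0, -0.9]
    - [1.4, 0, -1.0]
    - [1.6, 0, -1.1]
    - [1.75, 0, -1.2]
    - [1.9, 0, -1.25]
    - [2.1, 0, -1.35]
    - [2.3, 0, -1.45]
    - [2.5, 0, -1.55]
    - [2.65, 0, -1.6]
    - [2.85, 0, -1.7]
    - [3.0, 0, -1.75]
    - [3.0, 0, -1.75]
  spin: [0, 0, 0, 0, 0, 0, 0, 0, 0, 0, 0, 0, 0, 0, 0, 0, 0, 0]

```text
time: 24.4
position: [0.4817, 0.1863, 0.1156]
orientation: [179.9, 0.5, 175.7]
force: [7.5, -1.0, 4.8]
gripper_width: 0.0141
grip_force: 30.0
```

```bash
python3 - <<'E'
from h import *
im=manip.camera("scene"); a=im["color"][190:300,370:500,::-1]
b=manip.camera("top")["color"][170:290,150:270,::-1]
cv2.imwrite("pics/dish3.png",np.hstack([cv2.resize(a,(400,340)),cv2.resize(b,(340,340))]))
print([(np.round(e["centre"],3).tolist(),round(e["conf"],2)) for c in ("scene","top") for t in("scoop_c_spout","pulley_c1") for e in manip.mark_of(c,t)[:6]])
go()
E
```

```text
[([0.444, 0.186, 0.03], 0.81), ([0.725, 0.016, 0.002], 0.65), ([0.449, 0.188, 0.028], 0.71)]
now [0.4817 0.1863 0.1156] 175.74 t 24.7
```

View pics/dish3.png

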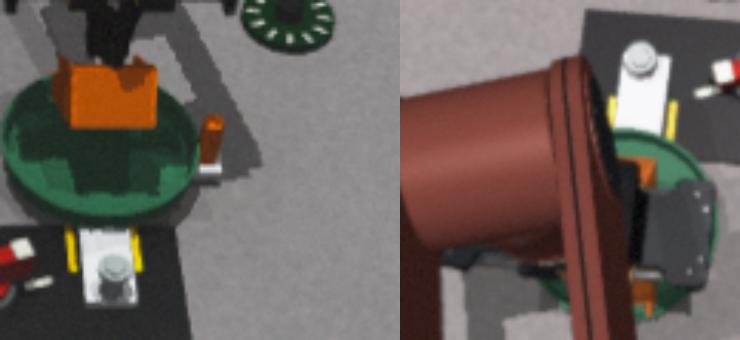

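>>> apply_moves:
  offset:
    - [0.2, 0, -0.1]
    - [0.4, 0, -0.2]
    - [0.6, 0, -0.25]
    - [0.8, 0, -0.35]
    - [1.0, 0, -0.4]
    - [1.2, 0, -0.42]
    - [1.4, 0, -0.45]
    - [1.6, 0, -0.48]
    - [1.8, 0, -0.5]
    - [1.8, 0, -0.5]
    - [1.8, 0, -0.5]
    - [1.4, 0, -0.6]
    - [1.1, 0, -0.7]
    - [0.8, 0, -0.8]
    - [0.4, 0, -0.8]
    - [0, 0, -0.8]
    - [-0.4, 0, -0.8]
    - [-0.8, 0, -0.8]
    - [-1.2, 0, -0.8]
    - [-1.6, 0, -0.8]
  spin: [0, 0, 0, 0, 0, 0, 0, 0, 0, 0, 0, 0, 0, 0, 0, 0, 0, 0, 0, 0]

```text
time: 27.2
position: [0.4938, 0.185, 0.121]
orientation: [180.0, -0.0, 175.7]
force: [0.1, 0.9, -1.5]
gripper_width: 0.0138
grip_force: 30.0
```

```bash
python3 - <<'E'
from h import *
for c in ("scene","top"):
  manip.camera(c)
  print(c,[(t,np.round(e["centre"],3).tolist(),round(e["conf"],2)) for t in("scoop_c_spout","pulley_c1") for e in manip.mark_of(c,t)[:6]])
go()
E
```

```text
scene [('scoop_c_spout', [0.476, 0.186, 0.03], 0.76), ('pulley_c1', [0.751, 0.113, 0.001], 0.18)]
top [('scoop_c_spout', [0.478, 0.186, 0.029], 0.67)]
now [0.4934 0.1851 0.121 ] 175.72 t 27.5
```

>>> apply_moves:
  offset:
    - [-0.5, 0, -0.1]
    - [-1, 0, -0.2]
    - [-1.5, 0, -0.3]
    - [-2, 0, -0.5]
    - [-2.5, 0, -1]
    - [-2.5, 0, -3]
    - [-2.5, 0, -5]
    - [-2.5, 0, -7]
    - [-2.5, 0, -9]
    - [-2.5, 0, -9]
  spin: [0, 0, 0, 0, 0, 0, 0, 0, 0, 0]

```text
time: 28.75
position: [0.52, 0.1835, 0.2133]
orientation: [179.9, 0.2, 175.7]
force: [0.9, -0.7, -1.7]
gripper_width: 0.0137
grip_force: 30.0
```

```bash
python3 - <<'E'
from h import *
f=[]
for c in ("scene","top"):
  im=manip.camera(c)
  print(c,[(t,np.round(e["centre"],3).tolist(),round(e["conf"],2)) for t in("scoop_c_spout","pulley_c1") for e in manip.mark_of(c,t)[:6]])
  f.append(manip.get_state()["force"])
  if c=="scene": a=im["color"][170:300,350:500,::-1]
print(np.round(f,2))
b=im["color"][170:290,150:270,::-1]
cv2.imwrite("pics/dish4.png",np.hstack([cv2.resize(a,(400,340)),cv2.resize(b,(340,340))]))
go()
E
```

```text
scene [('scoop_c_spout', [0.502, 0.187, 0.122], 0.65), ('pulley_c1', [0.544, -0.383, 0.001], 0.6), ('pulley_c1', [0.46, 0.194, 0.023], 0.55)]
top [('scoop_c_spout', [0.503, 0.186, 0.116], 0.53), ('pulley_c1', [0.748, 0.109, 0.002], 0.55), ('pulley_c1', [0.459, 0.192, 0.019], 0.54), ('pulley_c1', [0.505, 0.18, 0.019], 0.5), ('pulley_c1', [0.543, -0.386, 0.003], 0.46)]
[[-0.21 -0.53 -2.1 ]
 [-0.2  -0.17 -1.52]]
now [0.5179 0.183  0.2098] 175.71 t 29.1
```

View pics/dish4.png

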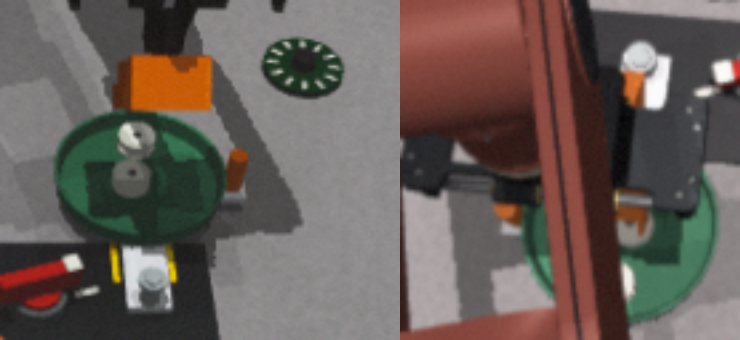

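Both orange-scoop pulleys now lie flat in the dish. I'll use the empty scoop's spout to sweep them to the left side, which makes room for the next pour.

```bash
cat >> h.py <<'E'
V=np.array([-np.sin(YAW),np.cos(YAW)])
def sw(f,l,z,yaw): # TCP at forward f, lateral l (mm) of dish
    p=DISH+f/1000*U+l/1000*V; return (p[0],p[1],z,yaw)
E
python3 - <<'E'
from h import *
Y=85.7
go(sw(18,-63,.21,Y),sw(18,-63,.12,Y),sw(18,-8,.12,Y),sw(18,-20,.14,Y),sw(-12,-20,.14,Y),sw(-12,-20,.12,Y),sw(-12,18,.12,Y),sw(-12,0,.21,Y))
E
```

```text
now [0.5179 0.183  0.2098] 175.71 t 29.1
[2.74, -6.27, -0.02] 1.571
[2.74, -6.27, 8.98] 1.571
[2.74, -0.77, 8.98] 1.571
[2.74, -1.97, 6.98] 1.571
[-0.26, -1.98, 6.98] 1.571
[-0.26, -1.98, 8.98] 1.571
[-0.26, 1.82, 8.98] 1.571
[-0.26, 0.02, -0.02] 1.571
```

>>> apply_moves:
  offset:
    - [0.3, -0.7, 0]
    - [0.6, -1.4, 0]
    - [0.9, -2.1, 0]
    - [1.2, -2.8, 0]
    - [1.5, -3.5, 0]
    - [1.8, -4.2, 0]
    - [2.1, -5, 0]
    - [2.4, -5.6, 0]
    - [2.7, -6.3, 0]
    - [2.7, -6.3, 0]
    - [2.7, -6.3, 3]
    - [2.7, -6.3, 6]
    - [2.7, -6.3, 8]
    - [2.7, -6.3, 8.8]
    - [2.7, -6.3, 8.8]
  spin: [0.17, 0.35, 0.52, 0.7, 0.87, 1.05, 1.22, 1.4, 1.57, 1.57, 1.57, 1.57, 1.57, 1.57, 1.57]

```text
time: 30.92
position: [0.4869, 0.1226, 0.123]
orientation: [-180.0, 0.0, 85.9]
force: [1.0, 0.6, -1.0]
gripper_width: 0.0137
grip_force: 30.0
```

```bash
python3 - <<'E'
from h import *
for c in ("scene","top"):
  manip.camera(c)
  print(c,[(t,np.round(e["centre"],3).tolist(),round(e["conf"],2)) for t in("scoop_c_spout","pulley_c1") for e in manip.mark_of(c,t)[:6]])
Y=85.7
go(sw(18,-8,.12,Y),sw(18,-20,.14,Y),sw(-12,-20,.14,Y),sw(-12,-20,.12,Y),sw(-12,18,.12,Y),sw(-12,0,.21,Y))
E
```

```text
scene [('scoop_c_spout', [0.487, 0.137, 0.032], 0.83), ('pulley_c1', [0.508, 0.176, 0.018], 0.7), ('pulley_c1', [0.462, 0.195, 0.023], 0.48)]
top [('scoop_c_spout', [0.639, 0.072, 0.049], 0.52), ('pulley_c1', [0.456, 0.191, 0.02], 0.59)]
now [0.4872 0.1224 0.1237] 85.78 t 31.2
[5.5, -0.13, 0.37] 0.001
[4.3, -0.14, -1.63] 0.001
[4.3, 2.86, -1.63] 0.001
[4.3, 2.86, 0.37] 0.001
[8.1, 2.87, 0.37] 0.001
[6.3, 2.87, -8.63] 0.001
```

>>> apply_moves:
  offset:
    - [0, 0, 0.5]
    - [0.6, -0.1, 0.5]
    - [1.2, -0.1, 0.5]
    - [1.8, -0.1, 0.5]
    - [2.5, -0.1, 0.5]
    - [3.2, -0.1, 0.5]
    - [4, -0.1, 0.5]
    - [4.8, -0.1, 0.5]
    - [5.4, -0.1, 0.5]
    - [5.4, -0.1, 0.5]
    - [4.4, -0.1, 0]
    - [4.2, -0.1, -1.7]
    - [4.2, 1.5, -1.7]
    - [4.2, 2.9, -1.7]
    - [4.2, 2.9, -0.5]
    - [4.2, 2.9, 0.5]
    - [4.9, 2.9, 0.5]
    - [5.6, 2.9, 0.5]
    - [6.3, 2.9, 0.5]
    - [7, 2.9, 0.5]
  spin: [0, 0, 0, 0, 0, 0, 0, 0, 0, 0, 0, 0, 0, 0, 0, 0, 0, 0, 0, 0]

```text
time: 33.72
position: [0.5209, 0.1908, 0.1182]
orientation: [180.0, -0.0, 85.8]
force: [0.1, 0.8, -1.7]
gripper_width: 0.0138
grip_force: 30.0
```

>>> apply_moves:
  offset:
    - [0.5, 0, 0]
    - [1, 0, 0]
    - [1, 0, 0]
    - [0, 0, -0.5]
    - [-0.5, 0, -3]
    - [-1, 0, -8]
    - [-1, 0, -10]
    - [-1, 0, -10]
  spin: [0, 0, 0, 0, 0, 0, 0, 0]

```text
time: 34.72
position: [0.5217, 0.1796, 0.2206]
orientation: [179.7, -0.1, 85.7]
force: [-0.7, -0.5, -2.2]
gripper_width: 0.0136
grip_force: 30.0
```

```bash
python3 - <<'E'
from h import *
for c in ("scene","top"):
  manip.camera(c)
  print(c,[(t,np.round(e["centre"],3).tolist(),round(e["conf"],2)) for t in("scoop_c_spout","pulley_c1","dish_in") for e in manip.mark_of(c,t)[:5]])
gaps()
go((.584,-.133,.2,171.2))
E
```

```text
scene [('scoop_c_spout', [0.525, 0.198, 0.131], 0.58), ('pulley_c1', [0.466, 0.228, 0.024], 0.61), ('pulley_c1', [0.513, 0.235, 0.02], 0.48), ('dish_in', [0.513, 0.185, 0.027], 0.92), ('dish_in', [0.563, -0.261, 0.002], 0.46)]
top [('scoop_c_spout', [0.524, 0.198, 0.122], 0.86), ('dish_in', [0.511, 0.188, 0.021], 0.77)]
203 [169.1  29.    nan   nan] off centre mm nan
204 [170.2  26.5   nan   nan] off centre mm nan
205 [170.1  26.5   nan 149.7] off centre mm nan
206 [171.2  28.9   nan 149.5] off centre mm nan
207 [171.1  28.9   nan 150.1] off centre mm nan
208 [171.   28.9   nan 150.1] off centre mm nan
209 [170.9  28.9   nan 150.2] off centre mm nan
210 [172.   26.5   nan 150.3] off centre mm nan
211 [170.7  28.9   nan 150.4] off centre mm nan
212 [170.7  28.9   nan 150.5] off centre mm nan
now [0.5198 0.18   0.2172] 85.77 t 35.2
[-30.75, 8.71, 1.72] -1.491
```

```bash
python3 - <<'E'
from h import *
go((.512,-.122,.21,171.2),(.512,-.122,.108,171.2))
E
```

```text
now [0.5198 0.18   0.2172] 85.77 t 35.2
[-30.18, 1.45, 0.72] -1.491
[-30.18, 1.45, 10.92] -1.491
```

>>> apply_moves:
  offset:
    - [-2, 0.1, 0]
    - [-6, 0.3, 0]
    - [-11, 0.5, 0]
    - [-16, 0.8, 0.3]
    - [-21, 1, 0.5]
    - [-26, 1.2, 0.7]
    - [-29, 1.4, 0.7]
    - [-30.2, 1.45, 0.7]
    - [-30.2, 1.45, 0.7]
    - [-30.2, 1.45, 0.7]
    - [-30.2, 1.45, 4]
    - [-30.2, 1.45, 7]
    - [-30.2, 1.45, 9]
    - [-30.2, 1.45, 10]
    - [-30.2, 1.45, 10.9]
    - [-30.2, 1.45, 10.9]
  spin: [-0.17, -0.34, -0.51, -0.68, -0.85, -1.02, -1.19, -1.36, -1.49, -1.49, -1.49, -1.49, -1.49, -1.49, -1.49, -1.49]

```text
time: 37.17
position: [0.5122, -0.122, 0.1089]
orientation: [180.0, -0.0, 171.1]
force: [-0.1, 0.4, -1.0]
gripper_width: 0.0136
grip_force: 30.0
```

>>> apply_moves:
  offset:
    - [0, 0, 0.6]
    - [-0.4, 0, 1.1]
    - [-0.8, 0, 1.3]
    - [-1.2, 0, 1.4]
    - [-1.6, 0, 1.55]
    - [-2.0, 0, 1.75]
    - [-2.4, 0, 1.95]
    - [-2.8, 0, 2.15]
    - [-3.2, 0, 2.4]
    - [-3.6, 0, 2.65]
    - [-4.0, 0, 2.9]
    - [-4.4, 0, 3.2]
    - [-4.8, 0, 3.5]
    - [-5.2, 0, 3.8]
    - [-5.6, 0, 4.1]
  spin: [0, 0, 0, 0, 0, 0, 0, 0, 0, 0, 0, 0, 0, 0, 0]

```text
time: 39.05
position: [0.5715, -0.1316, 0.0708]
orientation: [-180.0, 0.4, 171.1]
force: [2.6, 1.0, 6.7]
gripper_width: 0.014
grip_force: 30.0
```

```bash
python3 - <<'E'
from h import *
manip.camera("scene");
print([(t,np.round(e["centre"],3).tolist(),round(e["conf"],2)) for t in("scoop_c_spout","scoop_c") for e in manip.mark_of("scene",t)[:5]],manip.get_state()["ft_torque"])
go((.584,-.133,.056,171.2))
E
```

```text
[('scoop_c_spout', [0.501, -0.124, 0.009], 0.69), ('scoop_c', [0.545, -0.386, 0.003], 0.79), ('scoop_c', [0.565, -0.127, 0.022], 0.79), ('scoop_c', [0.542, -0.251, 0.004], 0.7), ('scoop_c', [0.469, 0.226, 0.025], 0.33)] [ 0.28674058 -0.40531623 -0.02706954]
now [ 0.5716 -0.1316  0.0706] 171.12 t 39.2
[-1.24, 0.05, 1.46] -0.001
```

>>> apply_moves:
  offset:
    - [-0.4, 0, 0.3]
    - [-0.8, 0, 0.7]
    - [-1.2, 0, 1.0]
    - [-1.5, 0, 1.3]
    - [-1.5, 0, 1.5]
    - [-1.5, 0, 1.6]
    - [-1.5, 0, 1.6]
  spin: [0, 0, 0, 0, 0, 0, 0]

```text
time: 40.08
position: [0.5859, -0.134, 0.0542]
orientation: [-180.0, 0.4, 171.1]
force: [4.4, -0.3, 7.1]
gripper_width: 0.0136
grip_force: 30.0
```

```bash
python3 - <<'E'
from h import *
manip.camera("scene");
print([(t,np.round(e["centre"],3).tolist(),round(e["conf"],2)) for t in("scoop_c_spout","scoop_c") for e in manip.mark_of("scene",t)[:5]],manip.get_state()["ft_torque"])
go((.584,-.133,.056,171.2))
E
```

```text
[('scoop_c_spout', [0.502, -0.121, 0.006], 0.73), ('scoop_c', [0.543, -0.249, 0.006], 0.89), ('scoop_c', [0.542, -0.382, -0.0], 0.79), ('scoop_c', [0.569, -0.131, 0.009], 0.75)] [ 0.07781585 -0.64617718 -0.01999735]
now [ 0.5859 -0.134   0.0542] 171.11 t 40.2
[0.2, 0.07, -0.18] -0.002
```

>>> apply_moves:
  offset:
    - [-0.2, 0, 0.2]
    - [-0.2, 0, 0.4]
    - [-0.2, 0, 0.4]
  spin: [0, 0, 0]

```text
time: 40.6
position: [0.5877, -0.1343, 0.0514]
orientation: [-179.9, 0.4, 171.1]
force: [-0.2, 1.2, 15.9]
gripper_width: 0.0143
grip_force: 30.0
```

>>> apply_moves:
  offset:
    - [0, 0, 0]
    - [0, 0, 0]
    - [0, 0, 0]
    - [0, 0, -2]
    - [0, 0, -6]
    - [0, 0, -11]
    - [0, 0, -16]
    - [0, 0, -16]
  spin: [0, 0, 0, 0, 0, 0, 0, 0]
  grip: 0.05

```text
time: 41.6
position: [0.5878, -0.1346, 0.2156]
orientation: [-179.9, 0.7, 171.1]
force: [0.5, -0.7, -0.6]
gripper_width: 0.0457
grip_force: 0.0
```

```bash
python3 - <<'E'
from h import *
scoops("scene"); scoops("top")
for c in("scene","top"): print([(np.round(e["centre"],3).tolist(),round(e["conf"],2)) for e in manip.mark_of(c,"pulley_a1")[:7]])
go()
E
```

```text
a scene c [ 556.3 -384.3] [148.6  73.4] yaw 6.0
   scoop_a [([0.545, -0.384, 0.002], 0.82), ([0.542, -0.251, 0.003], 0.68), ([0.57, -0.129, 0.008], 0.67)]
   scoop_a_spout [([0.483, -0.392, 0.006], 0.74)]
b scene c [ 556.2 -253.4] [ 73.2 147. ] yaw -0.7
   scoop_b [([0.545, -0.384, 0.002], 0.82), ([0.542, -0.251, 0.003], 0.68), ([0.57, -0.129, 0.008], 0.67)]
   scoop_b_spout [([0.478, -0.252, 0.01], 0.84)]
c scene c [ 578.9 -133.6] [ 73.3 147.4] yaw -8.9
   scoop_c [([0.545, -0.384, 0.002], 0.82), ([0.542, -0.251, 0.003], 0.68), ([0.57, -0.129, 0.008], 0.67)]
   scoop_c_spout [([0.503, -0.124, 0.007], 0.69)]
a top c [ 543.3 -384.6] [140.   83.4] yaw 6.2
   scoop_a [([0.543, -0.385, 0.003], 0.96), ([0.564, -0.13, 0.0], 0.74), ([0.542, -0.252, 0.008], 0.7)]
   scoop_a_spout [([0.477, -0.393, 0.006], 0.82), ([0.644, 0.178, 0.001], 0.53)]
b top c [ 537. -250.] [ 72.  120.8] yaw -1.8
   scoop_b [([0.543, -0.385, 0.003], 0.96), ([0.564, -0.13, 0.0], 0.74), ([0.542, -0.252, 0.008], 0.7)]
   scoop_b_spout [([0.478, -0.254, 0.01], 0.9)]
c top c [ 540.7 -165.6] [189.9 166.9] yaw 65.4
   scoop_c [([0.543, -0.385, 0.003], 0.96), ([0.564, -0.13, 0.0], 0.74), ([0.542, -0.252, 0.008], 0.7)]
   scoop_c_spout []
[([0.501, -0.124, 0.008], 0.7), ([0.51, -0.382, 0.009], 0.56), ([0.554, -0.393, 0.007], 0.43)]
[([0.51, -0.384, 0.006], 0.65), ([0.553, -0.391, 0.009], 0.65)]
now [ 0.5844 -0.1334  0.208 ] 171.13 t 42.4
```

```bash
python3 - <<'E'
from h import *
go((.568,-.2515,.2,180),(.568,-.2515,.056,180))
E
```

```text
now [ 0.5844 -0.1334  0.208 ] 171.13 t 42.4
[-0.2, -11.92, 0.8] -0.155
[-0.2, -11.92, 15.2] -0.155
```

>>> apply_moves:
  offset:
    - [-0.1, -4, 0]
    - [-0.2, -8, 0.5]
    - [-0.2, -11.9, 0.8]
    - [-0.2, -11.9, 0.8]
    - [-0.2, -11.9, 6]
    - [-0.2, -11.9, 11]
    - [-0.2, -11.9, 14]
    - [-0.2, -11.9, 15.2]
    - [-0.2, -11.9, 15.2]
    - [-0.2, -11.9, 15.2]
  spin: [-0.08, -0.15, -0.155, -0.155, -0.155, -0.155, -0.155, -0.155, -0.155, -0.155]

```text
time: 43.65
position: [0.5694, -0.2518, 0.058]
orientation: [-179.9, 0.2, -180.0]
force: [-0.1, -0.6, 0.1]
gripper_width: 0.0458
grip_force: 0.0
```

>>> apply_moves:
  offset:
    - [0, 0, 0]
    - [0, 0, 0]
    - [0, 0, 0]
    - [0, 0, 0]
    - [0, 0, -0.5]
    - [0, 0, -1]
    - [0, 0, -2]
    - [0, 0, -3]
    - [0, 0, -6]
    - [0, 0, -9]
    - [0, 0, -12]
    - [0, 0, -12]
  spin: [0, 0, 0, 0, 0, 0, 0, 0, 0, 0, 0, 0]
  grip: -1

```text
time: 45.15
position: [0.5701, -0.2525, 0.18]
orientation: [-179.8, 0.3, -180.0]
force: [0.5, -0.5, -2.7]
gripper_width: 0.014
grip_force: 29.9
```

```bash
python3 - <<'E'
from h import *
for c in("scene","top"):
  manip.camera(c)
  print([(t,np.round(e["centre"],3).tolist(),round(e["conf"],2)) for t in ("scoop_b_spout","pulley_b1") for e in manip.mark_of(c,t)[:7]])
p=DISH-.0*U
go(*[sw(f,0,z,-4.3) for f,z in ((36,.175),(33,.105),(33,.088))])
E
```

```text
[('scoop_b_spout', [0.481, -0.254, 0.133], 0.81), ('pulley_b1', [0.515, -0.247, 0.129], 0.55)]
[('pulley_b1', [0.565, -0.133, -0.0], 0.18)]
now [ 0.5671 -0.2507  0.1741] -179.99 t 45.5
[9.45, 43.75, -0.09] -3.066
[9.15, 43.72, 6.91] -3.066
[9.15, 43.72, 8.61] -3.066
```

>>> apply_moves:
  offset:
    - [0, 0.6, 0]
    - [0.1, 2, 0]
    - [0.4, 4.5, 0]
    - [1, 7.5, 0]
    - [1.7, 10.5, 0]
    - [2.4, 13.5, 0]
    - [3.1, 16.5, 0]
    - [3.8, 19.5, 0]
    - [4.5, 22.5, 0]
    - [5.2, 25.5, 0]
    - [5.9, 28.5, 0]
    - [6.6, 31.5, 0]
    - [7.3, 34.5, 0]
    - [8, 37.5, 0]
    - [8.7, 40.2, 0]
    - [9.1, 42.4, 0]
    - [9.3, 43.5, 0]
    - [9.4, 43.7, 0]
    - [9.4, 43.7, 0]
    - [9.4, 43.7, 0]
  spin: [0.1, 0.25, 0.42, 0.6, 0.78, 0.96, 1.14, 1.32, 1.5, 1.68, 1.86, 2.04, 2.22, 2.4, 2.58, 2.76, 2.94, 3.1, 3.2, 3.217]

```text
time: 47.95
position: [0.4734, 0.1856, 0.1751]
orientation: [180.0, 0.1, -4.3]
force: [0.4, -0.6, -1.2]
gripper_width: 0.0136
grip_force: 29.9
```

```bash
python3 - <<'E'
from h import *
for c in("scene","top"):
  manip.camera(c)
  print([(t,np.round(e["centre"],3).tolist(),round(e["conf"],2)) for t in ("scoop_b_spout","pulley_b1","dish_in") for e in manip.mark_of(c,t)[:5]])
print(manip.get_state()["joint_positions"])
go(*[sw(f,0,z,-4.3) for f,z in ((33,.105),(33,.088))])
E
```

```text
[('scoop_b_spout', [0.565, 0.18, 0.124], 0.88), ('pulley_b1', [0.568, -0.132, 0.007], 0.75), ('pulley_b1', [0.529, 0.178, 0.125], 0.48), ('dish_in', [0.51, 0.188, 0.028], 0.82), ('dish_in', [0.638, 0.075, 0.046], 0.37)]
[('scoop_b_spout', [0.564, 0.175, 0.128], 0.73), ('pulley_b1', [0.533, 0.178, 0.126], 0.58), ('pulley_b1', [0.51, 0.188, 0.018], 0.22), ('dish_in', [0.508, 0.187, 0.022], 0.9)]
[ 1.25028360e+01 -1.12055915e+00  1.07413470e+02  7.43813354e-05
  7.37100081e+01  1.06789049e+02]
now [0.474  0.1856 0.176 ] -4.29 t 48.4
[0.15, -0.1, 7.1] 0.0
[0.15, -0.1, 8.8] 0.0
```

>>> apply_moves:
  offset:
    - [0, 0, 2]
    - [0, 0, 5]
    - [0, 0, 7]
    - [0, 0, 7.5]
    - [0, 0, 8]
    - [0, 0, 8.4]
    - [0, 0, 8.7]
    - [0, 0, 8.7]
  spin: [0, 0, 0, 0, 0, 0, 0, 0]

```text
time: 49.35
position: [0.4764, 0.1862, 0.0914]
orientation: [-179.9, -0.3, -4.3]
force: [1.0, 0.1, 5.5]
gripper_width: 0.0135
grip_force: 30.0
```

```bash
python3 - <<'E'
from h import *
for c in("scene",):
  manip.camera(c)
  print([(t,np.round(e["centre"],3).tolist(),round(e["conf"],2)) for t in ("scoop_b_spout","pulley_b1","dish_in") for e in manip.mark_of(c,t)[:5]])
go()
E
```

```text
[('scoop_b_spout', [0.565, 0.179, 0.042], 0.82), ('pulley_b1', [0.533, 0.18, 0.042], 0.62), ('pulley_b1', [0.553, -0.395, 0.005], 0.39), ('dish_in', [0.513, 0.186, 0.026], 0.56), ('dish_in', [0.534, 0.181, 0.038], 0.38)]
now [0.4764 0.1862 0.0915] -4.3 t 49.5
```

>>> apply_moves:
  offset:
    - [0, 0, 0.3]
    - [0, 0, 0.6]
    - [0, 0, 0.6]
  spin: [0, 0, 0]

```text
time: 49.92
position: [0.4801, 0.1866, 0.0892]
orientation: [-179.8, -0.7, -4.3]
force: [1.1, -1.6, 20.5]
gripper_width: 0.014
grip_force: 30.0
```

```bash
python3 - <<'E'
from h import *
for c in("scene",):
  manip.camera(c)
  print([(t,np.round(e["centre"],3).tolist(),round(e["conf"],2)) for t in ("scoop_b_spout","pulley_b1") for e in manip.mark_of(c,t)[:5]])
go()
E
```

```text
[('scoop_b_spout', [0.567, 0.18, 0.037], 0.58), ('pulley_b1', [0.533, 0.182, 0.036], 0.54)]
now [0.48   0.1866 0.0892] -4.33 t 50.1
```

>>> apply_moves:
  offset:
    - [0.4, 0, 0]
    - [0.8, 0, 0]
    - [1.2, 0, 0]
    - [1.6, 0, 0]
    - [1.9, 0, -0.15]
    - [2.1, 0, -0.35]
    - [2.4, 0, -0.55]
    - [2.7, 0, -0.75]
    - [2.9, 0, -0.95]
    - [3.2, 0, -1.15]
    - [3.4, 0, -1.35]
    - [3.4, 0, -1.35]
  spin: [0, 0, 0, 0, 0, 0, 0, 0, 0, 0, 0, 0]

```text
time: 51.58
position: [0.5052, 0.1833, 0.0963]
orientation: [180.0, 0.4, -4.3]
force: [-9.4, -0.9, 3.0]
gripper_width: 0.0139
grip_force: 30.0
```

```bash
python3 - <<'E'
from h import *
for c in("scene","top"):
  manip.camera(c)
  print([(t,np.round(e["centre"],3).tolist(),round(e["conf"],2)) for t in ("scoop_b_spout","pulley_b1","dish_in") for e in manip.mark_of(c,t)[:5]])
go()
E
```

```text
[('scoop_b_spout', [0.573, 0.18, 0.024], 0.8), ('pulley_b1', [0.541, 0.176, 0.035], 0.44), ('pulley_b1', [0.725, 0.013, 0.001], 0.19), ('dish_in', [0.546, -0.385, 0.002], 0.31)]
[('scoop_b_spout', [0.574, 0.175, 0.029], 0.82), ('scoop_b_spout', [0.463, 0.22, 0.02], 0.3)]
now [0.5051 0.1833 0.0962] -4.33 t 52.0
```

>>> apply_moves:
  offset:
    - [0.2, 0, -0.15]
    - [0.4, 0, -0.3]
    - [0.6, 0, -0.45]
    - [0.75, 0, -0.6]
    - [0.9, 0, -0.7]
    - [1.1, 0, -0.8]
    - [1.25, 0, -0.9]
    - [1.4, 0, -1.0]
    - [1.6, 0, -1.1]
    - [1.75, 0, -1.2]
    - [1.9, 0, -1.25]
    - [2.1, 0, -1.35]
    - [2.3, 0, -1.45]
    - [2.5, 0, -1.55]
    - [2.65, 0, -1.6]
    - [2.85, 0, -1.7]
    - [3.0, 0, -1.75]
    - [3.0, 0, -1.75]
  spin: [0, 0, 0, 0, 0, 0, 0, 0, 0, 0, 0, 0, 0, 0, 0, 0, 0, 0]

```text
time: 54.22
position: [0.5357, 0.1815, 0.1143]
orientation: [-180.0, 0.3, -4.3]
force: [-8.5, 1.5, 4.6]
gripper_width: 0.0138
grip_force: 30.0
```

>>> apply_moves:
  offset:
    - [0.2, 0, -0.1]
    - [0.4, 0, -0.2]
    - [0.6, 0, -0.25]
    - [0.8, 0, -0.35]
    - [1.0, 0, -0.4]
    - [1.2, 0, -0.42]
    - [1.4, 0, -0.45]
    - [1.6, 0, -0.48]
    - [1.8, 0, -0.5]
    - [1.8, 0, -0.5]
    - [1.8, 0, -0.5]
    - [1.4, 0, -0.6]
    - [1.1, 0, -0.7]
    - [0.8, 0, -0.8]
    - [0.4, 0, -0.8]
    - [0, 0, -0.8]
    - [-0.4, 0, -0.8]
    - [-0.8, 0, -0.8]
    - [-1.2, 0, -0.8]
    - [-1.6, 0, -0.8]
  spin: [0, 0, 0, 0, 0, 0, 0, 0, 0, 0, 0, 0, 0, 0, 0, 0, 0, 0, 0, 0]

```text
time: 56.72
position: [0.5216, 0.1821, 0.122]
orientation: [-180.0, 0.0, -4.3]
force: [-0.3, -0.6, -1.5]
gripper_width: 0.0137
grip_force: 30.0
```

>>> apply_moves:
  offset:
    - [-0.5, 0, -0.1]
    - [-1, 0, -0.3]
    - [-1.3, 0, -0.8]
    - [-1.5, 0, -2]
    - [-1.5, 0, -4]
    - [-1.5, 0, -7]
    - [-1.5, 0, -9]
    - [-1.5, 0, -9]
  spin: [0, 0, 0, 0, 0, 0, 0, 0]

```text
time: 57.72
position: [0.5085, 0.1835, 0.215]
orientation: [-179.9, -0.3, -4.3]
force: [0.0, 0.4, -1.1]
gripper_width: 0.0135
grip_force: 30.0
```

```bash
python3 - <<'E'
from h import *
for c in("scene","top"):
  im=manip.camera(c)
  print([(t,np.round(e["centre"],3).tolist(),round(e["conf"],2)) for t in ("scoop_b_spout","pulley_b1","dish_in") for e in manip.mark_of(c,t)[:8]])
  if c=="scene": a=im["color"][170:300,350:500,::-1]
cv2.imwrite("pics/dish5.png",np.hstack([cv2.resize(a,(400,340)),cv2.resize(im["color"][170:290,150:270,::-1],(340,340))]))
go()
E
```

```text
[('scoop_b_spout', [0.527, 0.181, 0.126], 0.97), ('pulley_b1', [0.559, 0.177, 0.021], 0.62), ('pulley_b1', [0.503, -0.12, 0.006], 0.45), ('dish_in', [0.509, 0.185, 0.026], 0.95), ('dish_in', [0.727, 0.012, 0.002], 0.34)]
[('scoop_b_spout', [0.52, 0.182, 0.122], 0.6), ('pulley_b1', [0.557, 0.175, 0.021], 0.68), ('dish_in', [0.508, 0.183, 0.021], 0.77)]
now [0.5064 0.1831 0.2111] -4.31 t 58.1
```

View pics/dish5.png

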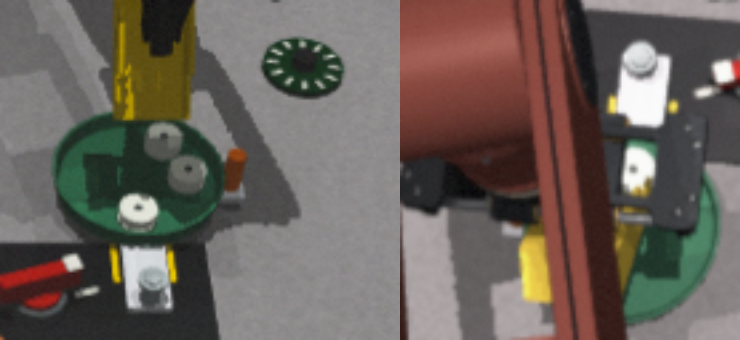

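```bash
python3 - <<'E'
from h import *
go((.494,-.2515,.21,180),(.494,-.2515,.108,180))
E
```

```text
now [0.5064 0.1831 0.2111] -4.31 t 58.1
[2.03, 43.43, 0.11] 3.066
[2.03, 43.43, 10.31] 3.066
```

>>> apply_moves:
  offset:
    - [0, 0.5, -1]
    - [0.1, 2, -2]
    - [0.3, 4.5, -2]
    - [0.5, 7.5, -2]
    - [0.7, 10.5, -2]
    - [0.9, 13.5, -2]
    - [1.1, 16.5, -2]
    - [1.2, 19.5, -2]
    - [1.3, 22.5, -2]
    - [1.4, 25.5, -2]
    - [1.5, 28.5, -2]
    - [1.6, 31.5, -2]
    - [1.7, 34.5, -2]
    - [1.8, 37.5, -2]
    - [1.9, 40.2, -2]
    - [2, 42.2, -2]
    - [2, 43.2, -1]
    - [2, 43.4, 0]
    - [2, 43.4, 0]
    - [2, 43.4, 0]
  spin: [-0.1, -0.25, -0.42, -0.6, -0.78, -0.96, -1.14, -1.32, -1.5, -1.68, -1.86, -2.04, -2.22, -2.4, -2.58, -2.76, -2.94, -3.1, -3.2, -3.217]

```text
time: 60.62
position: [0.494, -0.251, 0.2115]
orientation: [180.0, -0.0, -180.0]
force: [0.4, 0.0, -2.1]
gripper_width: 0.0137
grip_force: 30.0
```

```bash
python3 - <<'E'
from h import *
manip.camera("scene")
print([(t,np.round(e["centre"],3).tolist(),round(e["conf"],2)) for t in ("scoop_b_spout","scoop_c_spout","scoop_a_spout") for e in manip.mark_of("scene",t)[:2]])
go((.494,-.2515,.108,180))
E
```

```text
[('scoop_b_spout', [0.48, -0.252, 0.122], 0.89), ('scoop_c_spout', [0.504, -0.122, 0.01], 0.88), ('scoop_a_spout', [0.482, -0.392, 0.008], 0.8)]
now [ 0.4943 -0.251   0.2121] 179.94 t 60.8
[0.03, -0.05, 10.41] -0.001
```

Same lowering sequence as for the orange scoop.

>>> apply_moves:
  offset:
    - [0, 0, 4]
    - [0, 0, 8]
    - [0, 0, 10]
    - [0, 0, 10.4]
    - [0, 0, 11]
    - [-0.4, 0, 11.5]
    - [-0.8, 0, 11.7]
    - [-1.2, 0, 11.8]
    - [-1.6, 0, 12]
    - [-2.0, 0, 12.2]
    - [-2.4, 0, 12.4]
    - [-2.8, 0, 12.6]
    - [-3.2, 0, 12.8]
    - [-3.6, 0, 13.1]
    - [-4.0, 0, 13.3]
    - [-4.4, 0, 13.6]
    - [-4.8, 0, 13.9]
    - [-5.2, 0, 14.2]
    - [-5.6, 0, 14.5]
    - [-6, 0, 14.8]
  spin: [0, 0, 0, 0, 0, 0, 0, 0, 0, 0, 0, 0, 0, 0, 0, 0, 0, 0, 0, 0]

```text
time: 63.32
position: [0.558, -0.2518, 0.0674]
orientation: [-179.9, 0.4, -180.0]
force: [4.4, 2.3, 7.2]
gripper_width: 0.0141
grip_force: 30.0
```

>>> apply_moves:
  offset:
    - [-0.4, 0, 0.3]
    - [-0.8, 0, 0.7]
    - [-1.2, 0, 1.0]
    - [-1.3, 0, 1.3]
    - [-1.3, 0, 1.5]
    - [-1.3, 0, 1.7]
    - [-1.3, 0, 1.7]
  spin: [0, 0, 0, 0, 0, 0, 0]

```text
time: 64.2
position: [0.5698, -0.2518, 0.0539]
orientation: [-179.9, 0.2, -180.0]
force: [-11.1, 9.0, 36.9]
gripper_width: 0.014
grip_force: 30.0
```

```bash
python3 - <<'E'
from h import *
manip.camera("scene")
print([(t,np.round(e["centre"],3).tolist(),round(e["conf"],2)) for t in ("scoop_b_spout","scoop_b") for e in manip.mark_of("scene",t)[:4]])
go()
E
```

```text
[('scoop_b_spout', [0.49, -0.252, 0.01], 0.96), ('scoop_b', [0.567, -0.129, 0.007], 0.71), ('scoop_b', [0.552, -0.252, 0.004], 0.65), ('scoop_b', [0.543, -0.383, 0.001], 0.62)]
now [ 0.5698 -0.2518  0.0539] -179.97 t 64.3
```

>>> apply_moves:
  offset:
    - [0, 0, -0.4]
    - [0, 0, -0.4]
    - [0, 0, -0.4]
    - [0, 0, -2]
    - [0, 0, -6]
    - [0, 0, -11]
    - [0, 0, -15]
    - [0, 0, -15]
  spin: [0, 0, 0, 0, 0, 0, 0, 0]
  grip: 0.05

```text
time: 65.35
position: [0.5698, -0.2526, 0.203]
orientation: [-179.7, 0.5, -180.0]
force: [0.4, -0.5, -0.3]
gripper_width: 0.0457
grip_force: 0.0
```

```bash
python3 - <<'E'
from h import *
scoops("scene"); scoops("top","a")
go((.570,-.3825,.2,186),(.570,-.3825,.056,186))
E
```

```text
a scene c [ 555.6 -385.2] [150.   73.7] yaw 7.4
   scoop_a [([0.504, -0.255, 0.007], 0.93), ([0.565, -0.132, 0.004], 0.73), ([0.545, -0.381, 0.002], 0.63)]
   scoop_a_spout [([0.48, -0.392, 0.009], 0.85), ([0.341, 0.388, -0.003], 0.34)]
b scene c [ 519.5 -255.3] [ 73.3 150.2] yaw -1.4
   scoop_b [([0.504, -0.255, 0.007], 0.93), ([0.565, -0.132, 0.004], 0.73), ([0.545, -0.381, 0.002], 0.63)]
   scoop_b_spout [([0.443, -0.255, 0.01], 0.89)]
c scene c [ 579.  -133.5] [ 73.4 147.3] yaw -9.0
   scoop_c [([0.504, -0.255, 0.007], 0.93), ([0.565, -0.132, 0.004], 0.73), ([0.545, -0.381, 0.002], 0.63)]
   scoop_c_spout [([0.503, -0.122, 0.009], 0.78)]
a top c [ 571.3 -354.6] [49.  42.2] yaw 60.4
   scoop_a [([0.563, -0.132, -0.001], 0.95), ([0.541, -0.385, 0.004], 0.6)]
   scoop_a_spout []
now [ 0.5669 -0.2508  0.1962] -179.99 t 65.8
[-0.31, -13.17, -0.38] -0.104
[-0.31, -13.17, 14.02] -0.104
```

>>> apply_moves:
  offset:
    - [-0.1, -5, 0]
    - [-0.2, -10, 0]
    - [-0.3, -13.2, 0]
    - [-0.3, -13.2, 0]
    - [-0.3, -13.2, 5]
    - [-0.3, -13.2, 10]
    - [-0.3, -13.2, 13]
    - [-0.3, -13.2, 14]
    - [-0.3, -13.2, 14]
    - [-0.3, -13.2, 14]
  spin: [-0.06, -0.1, -0.104, -0.104, -0.104, -0.104, -0.104, -0.104, -0.104, -0.104]

```text
time: 67.1
position: [0.5716, -0.3837, 0.0594]
orientation: [-179.9, 0.1, -174.0]
force: [0.9, -0.2, 1.1]
gripper_width: 0.0456
grip_force: 0.0
```

>>> apply_moves:
  offset:
    - [0, 0, 0]
    - [0, 0, 0]
    - [0, 0, 0]
    - [0, 0, 0]
    - [0, 0, -0.5]
    - [0, 0, -1]
    - [0, 0, -2]
    - [0, 0, -3]
    - [0, 0, -6]
    - [0, 0, -9]
    - [0, 0, -12]
    - [0, 0, -12]
  spin: [0, 0, 0, 0, 0, 0, 0, 0, 0, 0, 0, 0]
  grip: -1

```text
time: 68.6
position: [0.5721, -0.3846, 0.1815]
orientation: [-179.7, 0.3, -174.0]
force: [0.4, -0.5, -2.4]
gripper_width: 0.014
grip_force: 29.9
```

```bash
python3 - <<'E'
from h import *
for c in("scene","top"):
  manip.camera(c)
  print([(t,np.round(e["centre"],3).tolist(),round(e["conf"],2)) for t in ("scoop_a_spout","pulley_a1","dish_in") for e in manip.mark_of(c,t)[:7]])
go(*[sw(f,0,z,-4.3) for f,z in ((62,.175),(62,.105))])
E
```

```text
[('scoop_a_spout', [0.514, -0.387, 0.133], 0.45), ('pulley_a1', [0.512, -0.386, 0.133], 0.63), ('pulley_a1', [0.557, -0.394, 0.128], 0.37), ('dish_in', [0.51, 0.18, 0.024], 0.81), ('dish_in', [0.441, -0.251, 0.005], 0.17)]
[('dish_in', [0.51, 0.185, 0.021], 0.86)]
now [ 0.5697 -0.3826  0.1755] -174.03 t 69.0
[6.3, 58.1, 0.05] -2.962
[6.3, 58.1, 7.05] -2.962
```

```bash
python3 - <<'E'
from h import *
go(*[sw(f,0,z,175.7) for f,z in ((113,.175),(113,.1),(131,.076))])
E
```

```text
now [ 0.5697 -0.3826  0.1755] -174.03 t 69.0
[11.32, 59.01, 0.05] 0.179
[11.32, 59.01, 7.55] 0.179
[13.09, 59.33, 9.95] 0.179
```

>>> apply_moves:
  offset:
    - [0.1, 0.8, 0]
    - [0.5, 2.6, 0]
    - [1, 5.4, 0]
    - [1.7, 9, 0]
    - [2.5, 13, 0]
    - [3.3, 17, 0]
    - [4.1, 21, 0]
    - [4.9, 25, 0]
    - [5.7, 29, 0]
    - [6.5, 33, 0]
    - [7.2, 37, 0]
    - [8, 41, 0]
    - [8.8, 45, 0]
    - [9.5, 49, 0]
    - [10.2, 52.5, 0]
    - [10.7, 55.5, 0]
    - [11.1, 57.7, 0]
    - [11.3, 58.8, 0]
    - [11.3, 59, 0]
    - [11.3, 59, 0]
  spin: [0, 0, 0.02, 0.04, 0.06, 0.08, 0.1, 0.12, 0.14, 0.16, 0.179, 0.179, 0.179, 0.179, 0.179, 0.179, 0.179, 0.179, 0.179, 0.179]

```text
time: 71.5
position: [0.3967, 0.1916, 0.1771]
orientation: [-180.0, 0.0, 175.7]
force: [0.3, 0.7, -1.9]
gripper_width: 0.0138
grip_force: 29.9
```

```bash
python3 - <<'E'
from h import *
for c in("scene","top"):
  manip.camera(c)
  print([(t,np.round(e["centre"],3).tolist(),round(e["conf"],2)) for t in ("scoop_a_spout","pulley_a1","dish_in") for e in manip.mark_of(c,t)[:7]])
go(*[sw(f,0,z,175.7) for f,z in ((113,.1),(131,.076))])
E
```

```text
[('scoop_a_spout', [0.307, 0.202, 0.128], 0.86), ('pulley_a1', [0.333, 0.203, 0.124], 0.61), ('pulley_a1', [0.38, 0.181, 0.128], 0.51), ('pulley_a1', [0.502, -0.254, 0.008], 0.47), ('pulley_a1', [0.52, 0.275, 0.065], 0.23), ('dish_in', [0.512, 0.184, 0.027], 0.74), ('dish_in', [0.519, 0.275, 0.067], 0.5)]
[('scoop_a_spout', [0.508, 0.183, 0.021], 0.34), ('scoop_a_spout', [0.459, 0.217, 0.019], 0.16), ('pulley_a1', [0.372, 0.196, 0.122], 0.66), ('dish_in', [0.51, 0.181, 0.022], 0.88)]
now [0.3966 0.1917 0.177 ] 175.69 t 71.9
[0.08, 0.07, 7.7] -0.0
[1.88, 0.07, 10.1] -0.0
```

>>> apply_moves:
  offset:
    - [0, 0, 2]
    - [0, 0, 5]
    - [0, 0, 7]
    - [0, 0, 7.7]
    - [0, 0, 8.3]
    - [0.2, 0, 8.6]
    - [0.4, 0, 8.9]
    - [0.6, 0, 9.1]
    - [0.8, 0, 9.3]
    - [0.8, 0, 9.3]
  spin: [0, 0, 0, 0, 0, 0, 0, 0, 0, 0]

```text
time: 73.15
position: [0.3899, 0.1937, 0.0875]
orientation: [179.9, 0.2, 175.7]
force: [-10.0, 0.7, 17.5]
gripper_width: 0.0139
grip_force: 30.0
```

```bash
python3 - <<'E'
from h import *
for c in("scene",):
  manip.camera(c)
  print([(t,np.round(e["centre"],3).tolist(),round(e["conf"],2)) for t in ("scoop_a_spout","pulley_a1","dish_in") for e in manip.mark_of(c,t)[:4]])
go()
E
```

```text
[('scoop_a_spout', [0.309, 0.201, 0.026], 0.94), ('pulley_a1', [0.371, 0.196, 0.028], 0.48), ('pulley_a1', [0.336, 0.201, 0.03], 0.45), ('pulley_a1', [0.444, -0.253, 0.009], 0.22), ('dish_in', [0.508, 0.18, 0.027], 0.94)]
now [0.39   0.1937 0.0875] 175.74 t 73.3
```

>>> apply_moves:
  offset:
    - [0.2, 0, 0.2]
    - [0.4, 0, 0.4]
    - [0.6, 0, 0.6]
    - [0.8, 0, 0.75]
    - [0.9, 0, 0.9]
    - [0.9, 0, 0.9]
  spin: [0, 0, 0, 0, 0, 0]

```text
time: 74.1
position: [0.381, 0.1944, 0.0779]
orientation: [179.9, 0.2, 175.7]
force: [-7.5, -0.0, 14.5]
gripper_width: 0.0138
grip_force: 30.0
```

```bash
python3 - <<'E'
from h import *
for c in("scene",):
  manip.camera(c)
  print([(t,np.round(e["centre"],3).tolist(),round(e["conf"],2)) for t in ("scoop_a_spout","pulley_a1","dish_in") for e in manip.mark_of(c,t)[:4]])
go()
E
```

```text
[('scoop_a_spout', [0.312, 0.203, 0.002], 0.67), ('scoop_a_spout', [0.651, 0.175, -0.004], 0.21), ('dish_in', [0.511, 0.179, 0.026], 0.91), ('dish_in', [0.517, 0.274, 0.064], 0.73), ('dish_in', [0.44, -0.253, 0.008], 0.7)]
now [0.381  0.1944 0.078 ] 175.73 t 74.3
```

```bash
python3 - <<'E'
from h import *
go(*[sw(f,0,z,-4.3) for f,z in ((47,.175),(47,.103))])
E
```

```text
now [0.381  0.1944 0.078 ] 175.73 t 74.3
[-8.09, -0.08, -9.7] -3.141
[-8.09, -0.08, -2.5] -3.141
```

>>> apply_moves:
  offset:
    - [0, 0, -1.5]
    - [0, 0, -3.5]
    - [0, 0, -6]
    - [0, 0, -8.5]
    - [0, 0, -10]
    - [0, 0, -10.2]
    - [-0.5, 0, -10.2]
    - [-1.2, 0, -10.2]
    - [-2, 0, -10.2]
    - [-2.8, 0, -10.2]
    - [-3.6, 0, -10.2]
    - [-4.4, 0, -10.2]
    - [-5.2, 0, -10.2]
    - [-6, 0, -10.2]
    - [-6.8, 0, -10.2]
    - [-7.4, 0, -10.2]
    - [-7.8, 0, -10.2]
    - [-8.1, 0, -10.2]
    - [-8.1, 0, -10.2]
    - [-8.1, 0, -10.2]
  spin: [0, 0, 0.05, 0.15, 0.3, 0.47, 0.65, 0.83, 1.01, 1.19, 1.37, 1.55, 1.73, 1.91, 2.09, 2.27, 2.45, 2.63, 2.8, 2.92]

```text
time: 76.8
position: [0.4607, 0.1871, 0.178]
orientation: [180.0, -0.1, 8.1]
force: [0.0, 0.0, -2.0]
gripper_width: 0.0139
grip_force: 30.0
```

```bash
python3 - <<'E'
from h import *
for c in("scene",):
  manip.camera(c)
  print([(t,np.round(e["centre"],3).tolist(),round(e["conf"],2)) for t in ("scoop_a_spout","pulley_a1","dish_in") for e in manip.mark_of(c,t)[:6]])
go(*[sw(f,0,z,-4.3) for f,z in ((47,.175),(47,.103))])
E
```

```text
[('scoop_a_spout', [0.534, 0.2, 0.103], 0.79), ('scoop_a_spout', [0.469, 0.191, 0.12], 0.29), ('pulley_a1', [0.461, 0.191, 0.127], 0.61), ('pulley_a1', [0.501, 0.189, 0.117], 0.57), ('dish_in', [0.51, 0.182, 0.026], 0.9)]
now [0.4605 0.1872 0.1777] 8.56 t 77.0
[0.11, -0.01, 0.27] 0.224
[0.11, -0.01, 7.47] 0.224
```

>>> apply_moves:
  offset:
    - [-0.2, 0, 0]
    - [-0.4, 0, 0]
    - [-0.4, 0, 1]
    - [-0.4, 0, 3]
    - [-0.4, 0, 5]
    - [-0.4, 0, 6.3]
    - [-0.4, 0, 7]
    - [-0.4, 0, 7.2]
    - [-0.4, 0, 7.2]
  spin: [0.12, 0.224, 0.224, 0.224, 0.224, 0.224, 0.224, 0.224, 0.224]

```text
time: 78.12
position: [0.4567, 0.1867, 0.1054]
orientation: [-180.0, -0.0, -4.4]
force: [0.1, -0.1, -2.0]
gripper_width: 0.0139
grip_force: 30.0
```

```bash
python3 - <<'E'
from h import *
for c in("scene",):
  manip.camera(c)
  print([(t,np.round(e["centre"],3).tolist(),round(e["conf"],2)) for t in ("scoop_a_spout","pulley_a1","dish_in") for e in manip.mark_of(c,t)[:6]])
go()
E
```

```text
[('scoop_a_spout', [0.531, 0.184, 0.03], 0.79), ('scoop_a_spout', [0.509, 0.233, 0.022], 0.2), ('pulley_a1', [0.653, 0.176, -0.004], 0.65), ('pulley_a1', [0.462, 0.191, 0.053], 0.64), ('pulley_a1', [0.497, 0.179, 0.042], 0.6), ('dish_in', [0.512, 0.185, 0.025], 0.6)]
now [0.4568 0.1868 0.1056] -4.41 t 78.3
```

>>> apply_moves:
  offset:
    - [0.3, 0, 0.1]
    - [0.6, 0, 0.2]
    - [0.9, 0, 0.2]
    - [1.2, 0, 0.2]
    - [1.5, 0, 0.2]
    - [1.8, 0, 0.2]
    - [2.1, 0, 0.1]
    - [2.4, 0, 0]
    - [2.7, 0, -0.1]
    - [2.7, 0, -0.1]
  spin: [0, 0, 0, 0, 0, 0, 0, 0, 0, 0]

```text
time: 79.58
position: [0.4816, 0.1846, 0.1056]
orientation: [180.0, 0.2, -4.4]
force: [-6.3, 0.0, 0.7]
gripper_width: 0.0135
grip_force: 30.0
```

```bash
python3 - <<'E'
from h import *
for c in("scene",):
  manip.camera(c)
  print([(t,np.round(e["centre"],3).tolist(),round(e["conf"],2)) for t in ("scoop_a_spout","pulley_a1","dish_in") for e in manip.mark_of(c,t)[:6]])
go()
E
```

```text
[('scoop_a_spout', [0.547, 0.183, 0.026], 0.79), ('scoop_a_spout', [0.508, 0.234, 0.018], 0.55), ('pulley_a1', [0.482, 0.188, 0.056], 0.68), ('pulley_a1', [0.52, 0.178, 0.038], 0.49), ('dish_in', [0.51, 0.181, 0.026], 0.55)]
now [0.4815 0.1847 0.1055] -4.42 t 79.8
```

>>> apply_moves:
  offset:
    - [0.2, 0, -0.1]
    - [0.35, 0, -0.2]
    - [0.5, 0, -0.3]
    - [0.7, 0, -0.4]
    - [0.9, 0, -0.5]
    - [1.05, 0, -0.6]
    - [1.2, 0, -0.65]
    - [1.4, 0, -0.75]
    - [1.6, 0, -0.85]
    - [1.75, 0, -0.9]
    - [1.9, 0, -0.95]
    - [2.1, 0, -1.05]
    - [2.25, 0, -1.1]
    - [2.4, 0, -1.15]
    - [2.6, 0, -1.25]
    - [2.75, 0, -1.3]
    - [2.9, 0, -1.35]
    - [2.9, 0, -1.35]
  spin: [0, 0, 0, 0, 0, 0, 0, 0, 0, 0, 0, 0, 0, 0, 0, 0, 0, 0]

```text
time: 82.02
position: [0.5104, 0.1824, 0.1189]
orientation: [180.0, 0.3, -4.4]
force: [-4.5, 0.3, -0.2]
gripper_width: 0.0136
grip_force: 30.0
```

```bash
python3 - <<'E'
from h import *
for c in("scene",):
  manip.camera(c)
  print([(t,np.round(e["centre"],3).tolist(),round(e["conf"],2)) for t in ("scoop_a_spout","pulley_a1","dish_in") for e in manip.mark_of(c,t)[:6]])
go()
E
```

```text
[('scoop_a_spout', [0.553, 0.182, 0.026], 0.64), ('pulley_a1', [0.499, 0.184, 0.061], 0.68), ('pulley_a1', [0.525, 0.174, 0.043], 0.54), ('dish_in', [0.51, 0.185, 0.027], 0.95), ('dish_in', [0.508, 0.23, 0.02], 0.17)]
now [0.5104 0.1824 0.1189] -4.42 t 82.2
```

>>> apply_moves:
  offset:
    - [0.2, 0, -0.1]
    - [0.4, 0, -0.2]
    - [0.6, 0, -0.25]
    - [0.8, 0, -0.3]
    - [1.0, 0, -0.35]
    - [1.2, 0, -0.4]
    - [1.4, 0, -0.43]
    - [1.6, 0, -0.47]
    - [1.8, 0, -0.5]
    - [2.0, 0, -0.55]
    - [2.2, 0, -0.6]
    - [2.4, 0, -0.6]
    - [2.4, 0, -0.6]
    - [2.4, 0, -0.6]
    - [2.4, 0, -0.6]
  spin: [0, 0, 0, 0, 0, 0, 0, 0, 0, 0, 0, 0, 0, 0, 0]

```text
time: 84.1
position: [0.534, 0.1805, 0.1245]
orientation: [180.0, 0.3, -4.4]
force: [-5.6, 0.4, -1.8]
gripper_width: 0.0137
grip_force: 30.0
```

```bash
python3 - <<'E'
from h import *
for c in("scene",):
  manip.camera(c)
  print([(t,np.round(e["centre"],3).tolist(),round(e["conf"],2)) for t in ("scoop_a_spout","pulley_a1","dish_in") for e in manip.mark_of(c,t)[:6]])
go()
E
```

```text
[('scoop_a_spout', [0.548, 0.18, 0.026], 0.59), ('scoop_a_spout', [0.506, -0.255, 0.006], 0.22), ('pulley_a1', [0.509, 0.186, 0.072], 0.67), ('pulley_a1', [0.527, 0.176, 0.047], 0.62), ('dish_in', [0.51, 0.18, 0.026], 0.71)]
now [0.5341 0.1805 0.1245] -4.42 t 84.3
```

>>> apply_moves:
  offset:
    - [-0.3, 0, -0.1]
    - [-0.6, 0, -0.3]
    - [-0.9, 0, -0.4]
    - [-1.2, 0, -0.4]
    - [-1.6, 0, -0.4]
    - [-2.0, 0, -0.4]
    - [-2.4, 0, -0.4]
    - [-2.8, 0, -0.4]
    - [-3.2, 0, -0.4]
    - [-3.6, 0, -0.4]
    - [-4.0, 0, -0.4]
    - [-4.4, 0, -0.4]
    - [-4.8, 0, -0.4]
    - [-5.2, 0, -0.4]
    - [-5.6, 0, -0.4]
    - [-6.0, 0, -0.4]
    - [-6.4, 0, -0.4]
    - [-6.8, 0, -0.4]
    - [-6.8, 0, -0.4]
  spin: [0, 0, 0, 0, 0, 0, 0, 0, 0, 0, 0, 0, 0, 0, 0, 0, 0, 0, 0]

```text
time: 86.68
position: [0.4697, 0.1856, 0.1307]
orientation: [-180.0, -0.2, -4.4]
force: [4.0, -1.5, -0.0]
gripper_width: 0.0138
grip_force: 30.0
```

```bash
python3 - <<'E'
from h import *
for c in("scene","top"):
  manip.camera(c)
  print([(t,np.round(e["centre"],3).tolist(),round(e["conf"],2)) for t in ("scoop_a_spout","pulley_a1") for e in manip.mark_of(c,t)[:8]])
go()
E
```

```text
[('scoop_a_spout', [0.491, 0.185, 0.033], 0.69), ('scoop_a_spout', [0.44, -0.253, 0.008], 0.2), ('pulley_a1', [0.514, 0.176, 0.026], 0.67), ('pulley_a1', [0.48, 0.192, 0.036], 0.55)]
[('scoop_a_spout', [0.487, 0.183, 0.037], 0.8), ('scoop_a_spout', [0.342, 0.388, 0.002], 0.51), ('pulley_a1', [0.518, 0.175, 0.021], 0.38)]
now [0.4698 0.1856 0.1304] -4.44 t 87.0
```

>>> apply_moves:
  offset:
    - [0, 0, -0.4]
    - [0, 0, -0.8]
    - [-0.3, 0, -1.1]
    - [-0.6, 0, -1.1]
    - [-0.9, 0, -1.1]
    - [-1.2, 0, -1.1]
    - [-1.5, 0, -1.1]
    - [-1.8, 0, -1.1]
    - [-1.8, 0, -1.1]
  spin: [0, 0, 0, 0, 0, 0, 0, 0, 0]

```text
time: 88.1
position: [0.4502, 0.1871, 0.1406]
orientation: [-180.0, 0.0, -4.4]
force: [-0.8, 1.1, -1.7]
gripper_width: 0.0137
grip_force: 30.0
```

```bash
python3 - <<'E'
from h import *
for c in("scene","top"):
  manip.camera(c)
  print([(t,np.round(e["centre"],3).tolist(),round(e["conf"],2)) for t in ("scoop_a_spout","pulley_a1") for e in manip.mark_of(c,t)[:8]])
go()
E
```

```text
[('scoop_a_spout', [0.468, 0.188, 0.045], 0.76), ('pulley_a1', [0.519, 0.176, 0.024], 0.67), ('pulley_a1', [0.475, 0.195, 0.033], 0.56)]
[('scoop_a_spout', [0.467, 0.188, 0.045], 0.92), ('scoop_a_spout', [0.748, 0.108, 0.0], 0.19), ('pulley_a1', [0.518, 0.178, 0.02], 0.58)]
now [0.4505 0.1871 0.1405] -4.42 t 88.4
```

>>> apply_moves:
  offset:
    - [-0.3, 0, 0]
    - [-0.6, 0, 0]
    - [-0.9, 0, -0.1]
    - [-1.2, 0, -0.2]
    - [-1.5, 0, -0.4]
    - [-1.7, 0, -0.8]
    - [-1.7, 0, -3]
    - [-1.7, 0, -5]
    - [-1.7, 0, -7]
    - [-1.7, 0, -7]
  spin: [0, 0, 0, 0, 0, 0, 0, 0, 0, 0]

```text
time: 89.65
position: [0.4347, 0.1888, 0.2125]
orientation: [-179.9, -0.2, -4.4]
force: [0.1, 0.6, -2.3]
gripper_width: 0.0136
grip_force: 30.0
```

```bash
python3 - <<'E'
from h import *
for c in("scene","top"):
  im=manip.camera(c)
  print([(t,np.round(e["centre"],3).tolist(),round(e["conf"],2)) for t in ("scoop_a_spout","pulley_a1") for e in manip.mark_of(c,t)[:8]])
  if c=="scene": cv2.imwrite("pics/fin.png",np.hstack([cv2.resize(im["color"][190:300,380:500,::-1],(400,366)),cv2.resize(im["color"][220:320,130:320,::-1],(400,366))]))
go((.497,-.3905,.22,186),(.497,-.3905,.11,186))
E
```

```text
[('scoop_a_spout', [0.453, 0.189, 0.114], 0.62), ('pulley_a1', [0.517, 0.177, 0.024], 0.61), ('pulley_a1', [0.477, 0.196, 0.034], 0.56), ('pulley_a1', [0.454, 0.188, 0.118], 0.5)]
[('scoop_a_spout', [0.447, 0.19, 0.115], 0.73), ('pulley_a1', [0.516, 0.178, 0.021], 0.5), ('pulley_a1', [0.45, 0.187, 0.114], 0.26)]
now [0.4328 0.1882 0.2095] -4.43 t 90.0
[10.86, 57.21, -1.05] 2.96
[10.86, 57.21, 9.95] 2.96
```

View pics/fin.png

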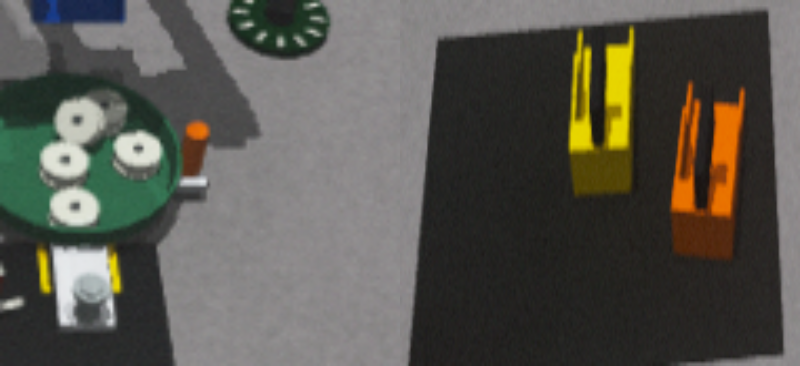

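>>> apply_moves:
  offset:
    - [0.1, 0.5, -1]
    - [0.3, 2, -2]
    - [0.8, 5, -2]
    - [1.5, 8.5, -2]
    - [2.2, 12, -2]
    - [2.9, 15.5, -2]
    - [3.6, 19, -2]
    - [4.3, 22.5, -2]
    - [5, 26, -2]
    - [5.7, 29.5, -2]
    - [6.4, 33, -2]
    - [7.1, 36.5, -2]
    - [7.8, 40, -2]
    - [8.5, 43.5, -2]
    - [9.2, 47, -2]
    - [9.9, 50.5, -2]
    - [10.5, 53.6, -2]
    - [10.9, 56, -1.5]
    - [11.1, 57, -1]
    - [11.1, 57.2, -1]
  spin: [-0.12, -0.28, -0.45, -0.63, -0.81, -0.99, -1.17, -1.35, -1.53, -1.71, -1.89, -2.07, -2.25, -2.43, -2.61, -2.79, -2.97, -3.14, -3.28, -3.323]

```text
time: 92.45
position: [0.4992, -0.3908, 0.2185]
orientation: [179.9, -0.1, -173.9]
force: [-0.9, 0.4, -2.2]
gripper_width: 0.0141
grip_force: 30.0
```

```bash
python3 - <<'E'
from h import *
manip.camera("scene")
print([(t,np.round(e["centre"],3).tolist(),round(e["conf"],2)) for t in ("scoop_a_spout","scoop_b_spout","scoop_c_spout","pulley_a1") for e in manip.mark_of("scene",t)[:7]])
go((.4995,-.390,.112,186))
E
```

```text
[('scoop_a_spout', [0.487, -0.389, 0.122], 0.75), ('scoop_a_spout', [0.466, 0.221, 0.023], 0.72), ('scoop_b_spout', [0.442, -0.252, 0.008], 0.74), ('scoop_c_spout', [0.439, -0.253, 0.009], 0.61), ('scoop_c_spout', [0.502, -0.122, 0.005], 0.57), ('scoop_c_spout', [0.568, -0.13, 0.006], 0.3), ('pulley_a1', [0.564, 0.178, 0.019], 0.75), ('pulley_a1', [0.477, 0.192, 0.032], 0.72), ('pulley_a1', [0.513, 0.179, 0.022], 0.56)]
now [ 0.4999 -0.3902  0.2201] -174.08 t 92.7
[0.04, 0.02, 10.81] -0.001
```

>>> apply_moves:
  offset:
    - [0, 0, 4]
    - [0, 0, 8]
    - [0, 0, 10.3]
    - [0, 0, 10.8]
    - [0, 0, 11.4]
    - [-0.4, 0, 11.9]
    - [-0.8, 0, 12.1]
    - [-1.2, 0, 12.2]
    - [-1.6, 0, 12.4]
    - [-2.0, 0, 12.6]
    - [-2.4, 0, 12.8]
    - [-2.8, 0, 13]
    - [-3.2, 0, 13.2]
    - [-3.6, 0, 13.5]
    - [-4.0, 0, 13.7]
    - [-4.4, 0, 14]
    - [-4.8, 0, 14.3]
    - [-5.2, 0, 14.6]
    - [-5.6, 0, 14.9]
    - [-6, 0, 15.2]
  spin: [0, 0, 0, 0, 0, 0, 0, 0, 0, 0, 0, 0, 0, 0, 0, 0, 0, 0, 0, 0]

```text
time: 95.2
position: [0.5639, -0.385, 0.0729]
orientation: [-179.8, 0.4, -174.0]
force: [4.0, 2.6, 7.7]
gripper_width: 0.0137
grip_force: 30.0
```

>>> apply_moves:
  offset:
    - [-0.4, 0, 0.3]
    - [-0.8, 0, 0.7]
    - [-1.2, 0, 1.0]
    - [-1.3, 0, 1.2]
    - [-1.3, 0, 1.3]
    - [-1.3, 0, 1.3]
  spin: [0, 0, 0, 0, 0, 0]

```text
time: 95.95
position: [0.5757, -0.3838, 0.0585]
orientation: [-179.8, 0.3, -174.0]
force: [5.5, 1.9, 4.8]
gripper_width: 0.014
grip_force: 30.0
```

```bash
python3 - <<'E'
from h import *
manip.camera("scene")
print([(t,np.round(e["centre"],3).tolist(),round(e["conf"],2)) for t in ("scoop_a_spout","scoop_a") for e in manip.mark_of("scene",t)[:4]])
go()
E
```

```text
[('scoop_a_spout', [0.496, -0.392, 0.005], 0.77), ('scoop_a', [0.505, -0.253, 0.007], 0.87), ('scoop_a', [0.568, -0.133, 0.01], 0.84), ('scoop_a', [0.556, -0.384, 0.003], 0.69)]
now [ 0.5756 -0.3839  0.0585] -174.02 t 96.1
```

>>> apply_moves:
  offset:
    - [-0.1, 0, 0.2]
    - [-0.2, 0, 0.4]
    - [-0.2, 0, 0.6]
    - [-0.2, 0, 0.6]
  spin: [0, 0, 0, 0]

```text
time: 96.6
position: [0.5776, -0.3839, 0.0536]
orientation: [-179.8, 0.3, -174.0]
force: [2.6, 2.6, 10.8]
gripper_width: 0.0139
grip_force: 30.0
```

>>> apply_moves:
  offset:
    - [0, 0, -0.2]
    - [0, 0, -0.2]
    - [0, 0, -0.2]
    - [0, 0, -2]
    - [0, 0, -6]
    - [0, 0, -11]
    - [0, 0, -16]
    - [0, 0, -18]
  spin: [0, 0, 0, 0, 0, 0, 0, 0]
  grip: 0.05

```text
time: 97.6
position: [0.576, -0.3839, 0.2355]
orientation: [-179.7, 0.3, -174.0]
force: [0.4, -0.5, 0.5]
gripper_width: 0.046
grip_force: 0.0
```

```bash
python3 - <<'E'
from h import *
scoops("scene")
manip.camera("top")
for c in("scene","top"):
  print(c,[(t,np.round(e["centre"],3).tolist(),round(e["conf"],2)) for t in ("pulley_a1","motor_can","encoder_wheel","drive_pulley","dish_in","lock_grip") for e in manip.mark_of(c,t)[:(7 if "a1" in t else 1)]])
gaps(); go()
E
```

```text
a scene c [ 566.9 -385.5] [148.6  73.9] yaw 6.3
   scoop_a [([0.503, -0.251, 0.008], 0.92), ([0.566, -0.129, 0.006], 0.86), ([0.554, -0.382, 0.0], 0.66)]
   scoop_a_spout [([0.49, -0.39, 0.006], 0.9), ([0.511, 0.18, 0.028], 0.7)]
b scene c [ 518.5 -254.9] [ 73.2 147.7] yaw -1.0
   scoop_b [([0.503, -0.251, 0.008], 0.92), ([0.566, -0.129, 0.006], 0.86), ([0.554, -0.382, 0.0], 0.66)]
   scoop_b_spout [([0.442, -0.252, 0.011], 0.61)]
c scene c [ 579.5 -133.2] [ 73.7 146.3] yaw -9.3
   scoop_c [([0.503, -0.251, 0.008], 0.92), ([0.566, -0.129, 0.006], 0.86), ([0.554, -0.382, 0.0], 0.66)]
   scoop_c_spout [([0.501, -0.123, 0.009], 0.97), ([0.513, 0.175, 0.021], 0.64)]
scene [('pulley_a1', [0.474, 0.195, 0.036], 0.71), ('pulley_a1', [0.512, 0.177, 0.022], 0.62), ('motor_can', [0.728, 0.013, 0.001], 0.92), ('encoder_wheel', [0.34, 0.389, -0.004], 0.63), ('drive_pulley', [0.751, 0.11, 0.002], 0.56), ('dish_in', [0.511, 0.18, 0.025], 0.97), ('lock_grip', [0.474, 0.195, 0.035], 0.47)]
top [('pulley_a1', [0.516, 0.174, 0.023], 0.72), ('pulley_a1', [0.474, 0.197, 0.033], 0.51), ('motor_can', [0.568, 0.177, 0.022], 0.58), ('encoder_wheel', [0.339, 0.384, 0.002], 0.81), ('drive_pulley', [0.745, 0.109, 0.003], 0.87), ('dish_in', [0.509, 0.185, 0.022], 0.85), ('lock_grip', [0.641, 0.071, 0.05], 0.76)]
203 [175.2  41.    nan   nan] off centre mm nan
204 [176.3  43.4 202.1   nan] off centre mm nan
205 [176.2  43.4 202.6 149.7] off centre mm 0.0
206 [176.1  43.4 202.6 149.5] off centre mm 0.0
207 [177.2  41.  202.6 149.5] off centre mm 1.1
208 [177.1  40.9 202.6 149.5] off centre mm 1.0
209 [177.   40.9 202.7 149.5] off centre mm 0.9
210 [176.9  40.9 202.7 150.3] off centre mm 0.4
211 [176.8  40.9 203.7 150.4] off centre mm -0.3
212 [177.9  43.3 203.6 150.5] off centre mm 0.8
213 [177.8  43.3 203.5 150.5] off centre mm 0.8
now [ 0.5746 -0.3827  0.2296] -174.03 t 98.7
```

```bash
python3 -c "
from plant import manip
print(manip.close_job())"
```

```text
the job is handed in; nothing more can be done
None
```

I handed the job in at about 99 s: the plate is centred between the yellow lines, the lock tip is at the index line by eye (not measured exactly), all five pulleys are in the dish (one leaning on another but inside the rim), all three scoops stand upright on the mat (the yellow one was knocked about 4 cm aside mid-run), and the three bystanders are where they started.

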